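# Fetch the drone motor from behind the bench containers

### The arm

A 6-joint arm with a two-finger parallel gripper is mounted at the origin on the work surface. World frame = base frame: x ahead of the robot, y to its left, z up, the work surface at z = 0. Lengths are in m, angles in rad, forces in N, time in s.
With the tool pointing down it reaches from about 0.275 to 0.825 m from the base axis. Payload 4.9 kg.
Tool frame: the origin (TCP) lies between the finger pads; the fingertips stand 11 mm ahead of it and the grasp point (between the pads) lies 8 mm behind it; z points along the fingers, y is the line along which they close (so a half turn about z gives the same grasp; the last joint's range is limited). The gripper opens to 85 mm and grips with 20 to 120 N. Pads are 22 mm wide; open, the fingers measure 114 mm over their backs; the gripper's body (76 mm by 85 mm) begins 54 mm behind the grasp point. The pads swing forward as they close: fully open they stand 13 mm farther back than shut.
Start: joints at [1.086, 0.326, -0.193, 1.052, 0, 1.437], TCP at [0.189, 0.517, 0.242] pointing down, gripper open.
Joint ranges: [-2.65, 2.65], [-0.97, 1.79], [-1.3, 1.35], [-1.93, 2.1], [-1.47, 1.37], [-3.14, 3.14]. Speed limits (rad/s): [2.57, 2.57, 3.14, 3.14, 3.14, 3.14].

### API

Orientations are given as a rotation vector (axis times angle).
In Python, from workcell import * gives the robot as it stands.
- The arm moves only by the tool move_arm, never from a script. Its argument "steps" is a list of rows, each an object with "travel": the shift along the tool's x, y, z in units of 30 mm (1.0 is 30 mm), a list of three; "rot": the turn, a rotation vector about the tool's x, y, z in units of 8 degrees (1.0 is 8 degrees), a list of three; "fingers": the opening, from 0 (shut) to 1 (fully open). In form: [{"travel": [x, y, z], "rot": [ax, ay, az], "fingers": fingers}, ...]. A call has 1 to 20 rows; each row is the pose to reach, as a shift and turn from the pose commanded when the call began, along the tool's axes at that moment; what a row does not reach only later rows make up. A row lasts 1/10 s, in which the tool goes at most 50 mm and 8.59 degrees, less where a joint would pass 70% of its speed; a pose out of reach is approached as far as the arm can. A call with a gripper value outside its range is refused whole. The fingers move at their own pace and stop on an object; "squeeze" is the grip in N (left out, the last holds). Time passes only in rows, so rows that repeat a pose let the fingers close. It gives the time, the measured TCP pose, the force, the opening and the grip force at its end, in the units of the state.
- read_state(): the state, without advancing time (a new reading comes with each control period).
- read_camera(name): name is "scene" or "top"; returns (picture, depth): 384x512x3 uint8, red, green, blue; 384x512 float32, m along the optical axis (not along the pixel's ray), 0 where there is no reading.
- camera_params(name): a dict with "vfov" (degrees; the focal length in pixels is half the picture's height over the tangent of half this angle, whatever the lens; pixels are square), "cx", "cy" (the principal point, pixels), "pose" (4x4, takes a point from camera to world coordinates). Camera axes: x right, y down, z forward; pixel columns grow to the right and rows downward; lengths in m; the calibration is good to about 2 mm. A picture is of the moment at which its call begins. camera_params takes no time and is no camera call.
- finish_job(): hands the job in; it is judged then, once.
The state is a dict: "clock": time; "qpos": joint angles; "joint_velocities": joint speeds; "joint_efforts": joint torques, N m; "tcp_pos": TCP position; "tcp_rot": TCP orientation; "ft_force": force on the tool from outside, world axes, zero at the start; "wrist_torque": the same for the moment, N m; "width": finger opening in m; "finger_force": force on a finger pad.
Only numpy, scipy, OpenCV 4.12 (cv2) and the standard library are available. Lean on these libraries where they do the work, as an engineer would, in place of code of your own. Each camera call takes 0.05 s, during which the arm holds its last target. There are 200 camera calls.

### The job

The small drone motor at the back of the bench caddy is boxed in by three tall containers. Stand all three containers upright in the empty side tray, then take the motor and set it upright in the round cup of the motor stand, and only after that put every container back, upright and centred, on the very pad of the caddy that it stood on at the start. Never let any of the four fall over.

Things in the scene. Friction and masses are not known exactly. Their poses are not given: they have to be found in the camera images.
- spray_can: Upright aerosol can of bare brushed metal, 42 mm in diameter, straight-sided to 98 mm, domed dark top with a small white nozzle, 115 mm tall in all. 0.13 to 0.24 kg. Stands on one of the three pads of the caddy. Origin: centre of its underside, z up.
- flux_bottle: Slim white plastic bottle with a black screw cap, 36 mm in diameter, straight-sided to 88 mm, cap 26 mm in diameter, 108 mm tall in all. 0.08 to 0.15 kg. Stands on one of the three pads of the caddy. Origin: centre of its underside, z up.
- paste_jar: Stout amber glass jar with a paper label and a dark metal screw lid, 52 to 53 mm in diameter from bottom to top, 94 mm tall, flat top. 0.18 to 0.32 kg. Stands on one of the three pads of the caddy. Origin: centre of its underside, z up.
- motor: Small brushless motor standing on its base: dark metal bell, copper winding, 34 mm in diameter, body 32 mm tall, with a 5 mm shaft that sticks up 9 mm more. About 0.06 kg. It stands in the caddy behind the row of containers; their height leaves a gripper no room over it while they are there. Origin: centre of its underside, z up.
- caddy: Low aluminium tray fixed to the bench, 140 (x) by 254 mm (y), floor 4 mm and rim 12 mm above the bench. Three flush round black pads, 58 mm across, at x = -30, y = -70, 0, 70 mm in its frame; one container starts centred on each, in varying order. The motor starts at x about 24, y -30 to 30 mm. Origin: centre of underside; +x is its back, away from the robot (yaw within 15 degrees).
- side_tray: Low black plastic tray fixed to the bench, empty, to the left or the right of the caddy; 260 mm (x) by 130 mm (y), floor 4 mm above the bench, rim 12 mm above the bench and 3 mm thick. There is room for the three containers in a row along its x, 75 mm apart. Origin: centre of its underside.
- motor_stand: Plywood block fixed to the bench, 120 mm (x) by 100 mm (y) by 18 mm, across the caddy from the side tray. On its middle a shallow round aluminium cup, inside diameter 52 mm, outside 60 mm: its floor is 18 mm above the bench and its wall rises 8 mm above that floor. A small green terminal block 10 mm high lies at its +x edge. Origin: centre of its underside; the cup is centred on it.
Things that resemble listed ones, but are neither listed nor needed, are in the scene too. Leave any yellow look-alike of the spray_can alone.

How it is judged:
On the way, in this order (a step that is already met when the one before it is completed fails the run):
1. the three containers stand upright and still in the side tray, all at once (angle between each of spray_can, flux_bottle, paste_jar's own z axis and vertical below 0.1 rad and linear speed of each of spray_can, flux_bottle, paste_jar below 0.02 m/s and x of spray_can in the frame of side_tray between -0.128 and 0.128 m and y of spray_can in the frame of side_tray between -0.063 and 0.063 m and z of spray_can in the frame of side_tray between 0 and 0.01 m and x of flux_bottle in the frame of side_tray between -0.128 and 0.128 m and y of flux_bottle in the frame of side_tray between -0.063 and 0.063 m and z of flux_bottle in the frame of side_tray between 0 and 0.01 m and x of paste_jar in the frame of side_tray between -0.128 and 0.128 m and y of paste_jar in the frame of side_tray between -0.063 and 0.063 m and z of paste_jar in the frame of side_tray between 0 and 0.01 m), for 0.2 s.
2. the motor stands upright on the floor of the cup of the motor stand, while the three containers still stand in the side tray (all of step 1 and angle between motor's own z axis and vertical below 0.1 rad and linear speed of motor below 0.02 m/s and horizontal distance between motor and motor_stand below 0.0115 m and z of motor in the frame of motor_stand between 0.014 and 0.022 m), for 0.2 s.
At the end, for the whole second after the job is handed in: The motor stands upright (within 0.1 rad) and at rest on the floor of the stand's cup, and each container stands upright (within 0.1 rad) and at rest within 15 mm of where it stood at the start (angle between each of motor, spray_can, flux_bottle, paste_jar's own z axis and vertical below 0.1 rad and linear speed of each of motor, spray_can, flux_bottle, paste_jar below 0.02 m/s and horizontal distance between motor and motor_stand below 0.0115 m and z of motor in the frame of motor_stand between 0.014 and 0.022 m and distance of each of spray_can, flux_bottle, paste_jar from where it was at the start of the episode below 0.015 m); the robot touches nothing.
It fails at once if one of the containers or the motor falls over (tilts by more than 0.7 rad) (angle between any of spray_can, flux_bottle, paste_jar, motor's own z axis and vertical above 0.7 rad).
It also fails if it takes over 141 s, if anything falls off the work surface, if the arm or the gripper's body presses on something with over 40 N, if the wrist force passes 120 N, or if a joint passes its speed limit or range.

## Working session

There is one attempt and no reset: what is moved stays moved. The work goes in short steps, Python scripts to look and compute and a tool call to move; the robot and the scene stay as the last step left them, time stands still between calls to the robot, and variables do not carry over. Pictures are saved under pics/ and viewed, at most 14 in all, crops included, and the job is handed in when it is done.

Besides the shell and the picture viewer there is one more tool, called after ">>>" as name([rows], argument=value, ...), one row to a line, values as JSON. move_arm: Moves the arm, as the interface text tells. Its arguments: {"type":"object","properties":{"steps":{"type":"array"},"squeeze":{"type":"number"}},"required":["steps"]}

```bash
mkdir -p pics; ls; python3 - <<'E'
from workcell import *
import cv2, numpy as np
np.set_printoptions(precision=4,suppress=True)
for n in ("scene","top"):
    p,d=read_camera(n); cv2.imwrite(f"pics/{n}0.png",p[:,:,::-1]); np.savez(f"{n}0.npz",p=p,d=d)
    print(n,camera_params(n),d[d>0].min(),d.max())
print(read_state())
E
```

```text
pics
scene {'vfov': 55.86613349992986, 'cx': 251.53258483424, 'cy': 190.7881850290619, 'pose': array([[ 0.0035,  0.763 , -0.6463,  1.0576],
       [ 1.    ,  0.0017,  0.0074,  0.0073],
       [ 0.0068, -0.6463, -0.763 ,  0.6319],
       [ 0.    ,  0.    ,  0.    ,  1.    ]])} 0.53874457 3.0990872
top {'vfov': 54.02785992280608, 'cx': 252.60930010133424, 'cy': 193.75922572104062, 'pose': array([[ 0.0847, -0.9725,  0.2169,  0.3555],
       [-0.9964, -0.0821,  0.0211, -0.0077],
       [-0.0027, -0.2179, -0.976 ,  0.8953],
       [ 0.    ,  0.    ,  0.    ,  1.    ]])} 0.7858571 1.9195749
{'clock': 0.1, 'qpos': array([ 1.0858,  0.3269, -0.1935,  1.052 ,  0.    ,  1.4366]), 'joint_velocities': array([ 0.0009, -0.0033,  0.0017,  0.0022,  0.0018,  0.0004]), 'joint_efforts': array([  0.0007, -44.424 ,  26.3038,   0.0078,  -0.    ,  -0.    ]), 'tcp_pos': array([0.1888, 0.516 , 0.2416]), 'tcp_rot': array([-0.5482, -3.0929,  0.0023]), 'ft_force': array([ 0.8483, -0.0106, -0.5431]), 'wrist_torque': array([ 0.051 ,  0.0113, -0.0096]), 'finger_force': 0.0, 'width': 0.08488987483563518}
```

View pics/scene0.png

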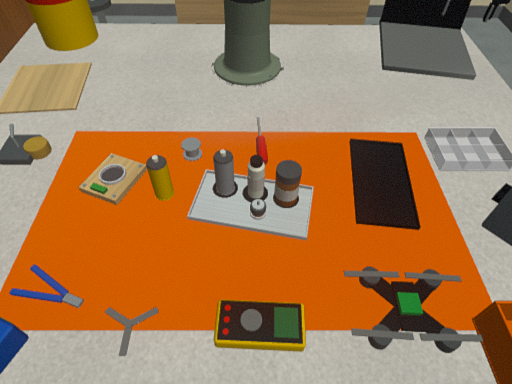

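View pics/top0.png

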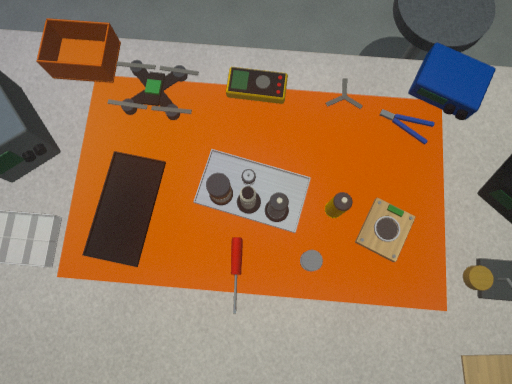

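The scene view shows the caddy with the bare-metal can at about (224,172), the flux bottle at (256,178) and the jar at (288,184). The motor is at (258,209). The side tray is at (384,182) on +y, and the stand cup is at (113,174). There are two spray-can candidates: grey at scene (224,172) and yellow at (160,178). The grey one stands on a caddy pad, so it is the one meant; the yellow one is the look-alike and stays put. The grey disc at scene (192,148) is a distractor.

```bash
cat > h.py <<'E'
from workcell import *
import cv2, numpy as np
from scipy import ndimage
from scipy.optimize import least_squares
np.set_printoptions(precision=4,suppress=True)
def cam(n):
    c=camera_params(n); return c,192/np.tan(np.radians(c["vfov"]/2))
def cloud(n,d):
    c,f=cam(n); v,u=np.mgrid[:384,:512]
    P=np.stack([(u-c["cx"])/f*d,(v-c["cy"])/f*d,d],-1)
    return P@c["pose"][:3,:3].T+c["pose"][:3,3]
def ray(n,uv,z):
    c,f=cam(n); uv=np.atleast_2d(uv).astype(float)
    D=np.c_[(uv[:,0]-c["cx"])/f,(uv[:,1]-c["cy"])/f,np.ones(len(uv))]@c["pose"][:3,:3].T
    o=c["pose"][:3,3]; return o+D*((z-o[2])/D[:,2])[:,None]
def pix(n,p):
    c,f=cam(n); q=(np.asarray(p)-c["pose"][:3,3])@c["pose"][:3,:3]
    return q[...,:2]/q[...,2:]*f+[c["cx"],c["cy"]]
def circ(xy,r=None):
    m=xy.mean(0)
    if r: s=least_squares(lambda q:np.hypot(*(xy-q).T)-r,m,loss="soft_l1",f_scale=.001); return s.x
    s=least_squares(lambda q:np.hypot(*(xy-q[:2]).T)-q[2],[*m,.02],loss="soft_l1",f_scale=.001); return s.x
E
python3 - <<'E'
from h import *
for n in("top","scene"):
    z=np.load(n+"0.npz"); p,d=z["p"],z["d"]; W=cloud(n,d); hsv=cv2.cvtColor(p,cv2.COLOR_RGB2HSV)
    x,y,h=np.moveaxis(W,-1,0); ok=(d>0)&(x>.2)&(x<.85)&(abs(y)<.4)
    m=(hsv[...,0]<14)&(hsv[...,1]>200)&ok
    print(n,"mat z",np.median(h[m]))
    # objects above mat
    l,k=ndimage.label(ok&(h>.022)&(h<.13))
    for i in range(1,k+1):
        s=l==i
        if s.sum()<25: continue
        print(n,i,s.sum(),"uv",np.argwhere(s).mean(0)[::-1],"xyz",W[s].mean(0),"zmax",np.percentile(h[s],98))
    # rims by ray at z=.012: non-mat blobs
    l,k=ndimage.label(ndimage.binary_opening(ok&~m&(x>.3)&(x<.75)&(y<.36)&(y>-.33)))
    for i in range(1,k+1):
        s=(l==i).astype(np.uint8)
        if s.sum()<300: continue
        c=max(cv2.findContours(s,0,cv2.CHAIN_APPROX_NONE)[0],key=cv2.contourArea)
        q=ray(n,c[:,0,:],.012)[:,:2]; r=cv2.minAreaRect((q*1000).astype(np.float32)); print(n,"blob",s.sum(),r)
E
```

```text
top mat z 0.0014884879472516488
top 1 66 uv [105.5909  63.1667] xyz [0.839  0.3992 0.0605] zmax 0.08078923353806866
top 8 375 uv [153.0533  86.296 ] xyz [0.8036 0.2845 0.0286] zmax 0.035299533971252635
top 10 69 uv [182.3043  73.942 ] xyz [0.8452 0.216  0.026 ] zmax 0.030249450271391864
top 12 1250 uv [256.5088  86.7008] xyz [0.8215 0.0245 0.0334] zmax 0.04038606316709693
top 15 193 uv [422.6788  89.1865] xyz [ 0.8422 -0.3841  0.0457] zmax 0.062208731868139536
top 17 250 uv [126.984 103.996] xyz [0.7511 0.3433 0.0267] zmax 0.030216594526657443
top 22 256 uv [171.0977 109.5156] xyz [0.7455 0.2314 0.0267] zmax 0.030814756781044273
top 23 161 uv [248.087  175.6335] xyz [0.5895 0.0252 0.035 ] zmax 0.04211059319271174
top 24 591 uv [218.6294 186.8511] xyz [0.5436 0.0854 0.0893] zmax 0.10113825102017562
top 25 294 uv [247.551  196.1293] xyz [0.5277 0.0201 0.091 ] zmax 0.11397786819754839
top 26 394 uv [277.6726 203.9873] xyz [ 0.5146 -0.0463  0.097 ] zmax 0.1196336741548256
top 27 439 uv [338.9841 203.6811] xyz [ 0.5281 -0.1794  0.0896] zmax 0.11589085643639166
top 31 106 uv [395.066 209.9
[... 2472 characters left out ...]
44
scene blob 1421 ((363.0798645019531, 15.8858642578125), (102.09765625, 678.4227294921875), 0.26559460163116455)
scene blob 3468 ((459.019287109375, -246.6705322265625), (181.4056854248047, 230.888916015625), 88.18746185302734)
scene blob 494 ((418.6265869140625, -126.8376693725586), (139.81759643554688, 52.20004653930664), 18.845205307006836)
scene blob 4059 ((493.34295654296875, 301.1305236816406), (124.25354766845703, 276.5307922363281), 88.3318099975586)
scene blob 7632 ((526.5528564453125, 21.593536376953125), (256.9705810546875, 229.14828491210938), 77.84130096435547)
scene blob 440 ((733.2803344726562, 237.50823974609375), (29.46574592590332, 104.02619934082031), 3.6961770057678223)
```

```bash
cat > meas.py <<'E'
from h import *
def clouds(zs):
    out=[]
    for n in("top","scene"):
        d=zs[n]["d"]; W=cloud(n,d); out.append(W[d>0])
    return out
def cyl(C,xy0,r,z0,z1,tol=.008):
    # per-camera and joint fit of axis to side points
    res=[];allp=[]
    for W in C:
        q=W[(W[:,2]>z0)&(W[:,2]<z1)]; dd=np.hypot(*(q[:,:2]-xy0).T); q=q[dd<r+tol,:2]
        if len(q)>15: res.append(circ(q[np.hypot(*(q-xy0).T)>r-tol],r)); allp.append(q)
    q=np.vstack(allp); return circ(q,r),res
E
python3 - <<'E'
from meas import *
zs={n:np.load(n+"0.npz") for n in("top","scene")}; C=clouds(zs)
for name,xy,r,z0,z1 in(("jar",(.545,.085),.0263,.03,.088),("bottle",(.528,.02),.018,.03,.082),("can",(.517,-.046),.021,.03,.092),("motor",(.592,.0255),.017,.022,.033),("yellow",(.53,-.18),.021,.03,.092)):
    for _ in range(2):
        j,res=cyl(C,np.array(xy),r,z0,z1); xy=j
    print(name,j,res)
    for W,n in zip(C,("top","scene")):
        q=W[np.hypot(*(W[:,:2]-j).T)<.012]; q=q[q[:,2]>np.percentile(q[:,2],50)]; print("   top",n,q.mean(0),np.percentile(q[:,2],95))
# tray & caddy & cup by image
p=zs["top"]["p"]; hsv=cv2.cvtColor(p,cv2.COLOR_RGB2HSV)
dark=((hsv[...,2]<90)).astype(np.uint8); dark[:, :75]=0; dark[:,180:]=0; dark[:140]=0; dark[280:]=0
c=max(cv2.findContours(dark,0,1)[0],key=cv2.contourArea)[:,0,:]
r=cv2.minAreaRect((ray("top",c,.012)[:,:2]*1000).astype(np.float32)); print("tray",r)
nm=~((hsv[...,0]<14)&(hsv[...,1]>180)); 
l,k=ndimage.label(nm); s=(l==l[160,225]).astype(np.uint8); 
c=max(cv2.findContours(s,0,1)[0],key=cv2.contourArea)[:,0,:]; q=ray("top",c,.012)[:,:2]*1000
print("caddy",cv2.minAreaRect(q.astype(np.float32)))
s=(l==l[250,392]).astype(np.uint8); c=max(cv2.findContours(s,0,1)[0],key=cv2.contourArea)[:,0,:]
print("stand",cv2.minAreaRect((ray("top",c,.018)[:,:2]*1000).astype(np.float32)))
for n in("top","scene"):
    W=cloud(n,zs[n]["d"]); q=W[(abs(W[...,0]-.495)<.06)&(abs(W[...,1]+.306)<.06)&(W[...,2]>.0235)&(W[...,2]<.0275)]
    q=q[np.hypot(*(q[:,:2]-[.495,-.306]).T)<.037]; print("cup",n,circ(q[:,:2]),len(q))
im=cv2.vconcat([cv2.resize(zs["scene"]["p"][130:240,75:320],None,fx=3,fy=3),cv2.resize(zs["top"]["p"][140:250,190:435],None,fx=3,fy=3,interpolation=2)[:270]])[...,::-1]
cv2.imwrite("pics/crop0.png",im)
E
```

```text
jar [0.546  0.0887] [array([0.5491, 0.0882]), array([0.5456, 0.0885])]
   top top [0.5463 0.0884 0.0998] 0.10135217444485285
   top scene [0.5469 0.0877 0.1004] 0.10118621160476983
bottle [0.5317 0.0218] [array([0.534 , 0.0212]), array([0.5314, 0.0218])]
   top top [0.5322 0.0218 0.1128] 0.11425589434571234
   top scene [0.5316 0.0211 0.1137] 0.11462740227468039
can [ 0.5173 -0.0472] [array([ 0.5205, -0.0475]), array([ 0.5169, -0.047 ])]
   top top [ 0.5176 -0.0469  0.1153] 0.12107110226773882
   top scene [ 0.5197 -0.0466  0.118 ] 0.12114970863153554
motor [0.5888 0.026 ] [array([0.5922, 0.0258]), array([0.5881, 0.0261])]
   top top [0.5894 0.025  0.0385] 0.04388869391244825
   top scene [0.5888 0.0256 0.0393] 0.04693759624476079
yellow [ 0.5307 -0.185 ] [array([ 0.5337, -0.185 ]), array([ 0.5301, -0.1845])]
   top top [ 0.5319 -0.1835  0.1117] 0.11625633928111104
   top scene [ 0.5326 -0.1839  0.1135] 0.11720451019332964
tray ((493.7831115722656, 312.05059814453125), (132.1028289794922, 257.5212707519531), 82.94819641113281)
caddy ((611.2183837890625, 11.036376953125), (959.6124877929688, 1387.3961181640625), 4.732994556427002)
stand ((609.481201171875, 10.90869140625), (953.09423828125, 1377.971923828125), 4.732992172241211)
cup top [ 0.4938 -0.3056  0.0278] 109
cup scene [ 0.4921 -0.3048  0.028 ] 99
```

View pics/crop0.png

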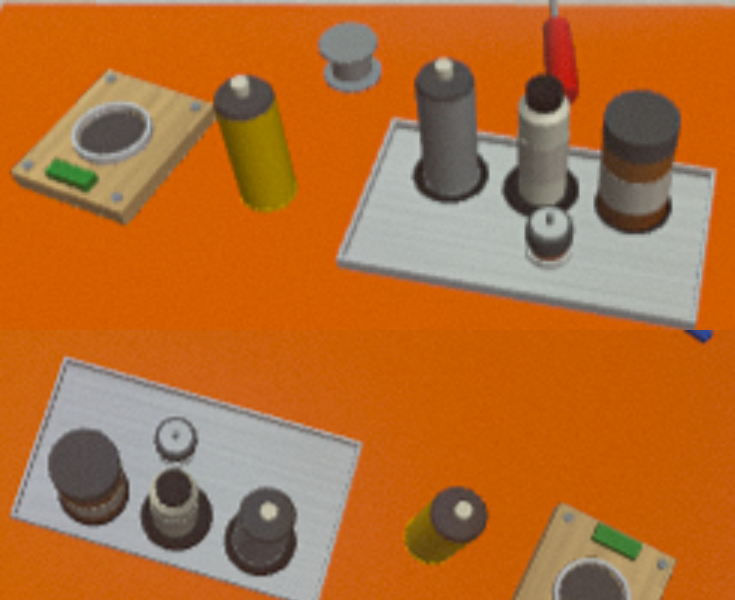

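The enlarged crop shows the bare-metal can standing on the right pad (scene view (224,172)), while the yellow look-alike is off the caddy. The row spacings of 68 and 70 mm, the lid heights (+2 mm) and the motor at caddy x of about 25 mm all fit the description.

```bash
cat > go.py <<'E'
import sys
from h import *
from scipy.spatial.transform import Rotation as R
def goal(x,y,z,deg):
    s=read_state(); Rc=R.from_rotvec(s["tcp_rot"]); p=np.deg2rad(deg)
    Y=np.array([np.cos(p),np.sin(p),0]); Z=np.array([0,0,-1.]); G=R.from_matrix(np.c_[np.cross(Y,Z),Y,Z])
    t=Rc.inv().apply(np.array([x,y,z])-s["tcp_pos"])
    print("travel",(t/.03).round(2),"mm",(np.linalg.norm(t)*1000).round(),"rot",(np.rad2deg((Rc.inv()*G).as_rotvec())/8).round(2),"t",round(s["clock"],1))
if __name__=="__main__":
    for a in sys.argv[1:]: goal(*map(float,a.split(",")))
E
python3 go.py .546,.0885,.18,-12 .546,.0885,.066,-12
```

```text
travel [-16.08  -9.29   2.06] mm 561.0 rot [-0.01  0.01 10.24] t 0.1
travel [-16.08  -9.28   5.86] mm 584.0 rot [-0.01  0.01 10.24] t 0.1
```

>>> move_arm([
  {"travel": [-8.04, -4.64, 1], "rot": [0, 0, 5.12], "fingers": 1},
  {"travel": [-8.04, -4.64, 1], "rot": [0, 0, 5.12], "fingers": 1},
  {"travel": [-8.04, -4.64, 1], "rot": [0, 0, 5.12], "fingers": 1},
  {"travel": [-8.04, -4.64, 1], "rot": [0, 0, 5.12], "fingers": 1},
  {"travel": [-8.04, -4.64, 1], "rot": [0, 0, 5.12], "fingers": 1},
  {"travel": [-16.08, -9.29, 2.06], "rot": [0, 0, 10.24], "fingers": 1},
  {"travel": [-16.08, -9.29, 2.06], "rot": [0, 0, 10.24], "fingers": 1},
  {"travel": [-16.08, -9.29, 2.06], "rot": [0, 0, 10.24], "fingers": 1},
  {"travel": [-16.08, -9.29, 2.06], "rot": [0, 0, 10.24], "fingers": 1},
  {"travel": [-16.08, -9.29, 2.06], "rot": [0, 0, 10.24], "fingers": 1},
  {"travel": [-16.08, -9.29, 2.06], "rot": [0, 0, 10.24], "fingers": 1},
  {"travel": [-16.08, -9.29, 2.06], "rot": [0, 0, 10.24], "fingers": 1},
  {"travel": [-16.08, -9.29, 2.06], "rot": [0, 0, 10.24], "fingers": 1},
  {"travel": [-16.08, -9.29, 2.06], "rot": [0, 0, 10.24], "fingers": 1},
], squeeze=40)

```text
clock: 1.5
tcp_pos: [0.5451, 0.0896, 0.1801]
tcp_rot: [-2.44, -1.976, 0.002]
ft_force: [0.2, 0.2, -0.1]
width: 0.0853
finger_force: 0.0
```

```bash
python3 go.py .546,.0885,.066,-12
```

```text
travel [-0.03  0.04  3.8 ] mm 114.0 rot [-0.01 -0.   -0.  ] t 1.5
```

>>> move_arm([
  {"travel": [-0.03, 0.04, 1], "rot": [0, 0, 0], "fingers": 1},
  {"travel": [-0.03, 0.04, 2], "rot": [0, 0, 0], "fingers": 1},
  {"travel": [-0.03, 0.04, 3], "rot": [0, 0, 0], "fingers": 1},
  {"travel": [-0.03, 0.04, 3.6], "rot": [0, 0, 0], "fingers": 1},
  {"travel": [-0.03, 0.04, 3.8], "rot": [0, 0, 0], "fingers": 1},
  {"travel": [-0.03, 0.04, 3.8], "rot": [0, 0, 0], "fingers": 0.7},
  {"travel": [-0.03, 0.04, 3.8], "rot": [0, 0, 0], "fingers": 0.6},
  {"travel": [-0.03, 0.04, 3.8], "rot": [0, 0, 0], "fingers": 0.5},
  {"travel": [-0.03, 0.04, 3.8], "rot": [0, 0, 0], "fingers": 0.4},
  {"travel": [-0.03, 0.04, 3.8], "rot": [0, 0, 0], "fingers": 0.4},
  {"travel": [-0.03, 0.04, 3.8], "rot": [0, 0, 0], "fingers": 0.4},
  {"travel": [-0.03, 0.04, 3.8], "rot": [0, 0, 0], "fingers": 0.4},
])

```text
clock: 2.7
tcp_pos: [0.5482, 0.0883, 0.068]
tcp_rot: [2.441, 1.976, 0.004]
ft_force: [-1.4, 1.5, 6.8]
width: 0.0515
finger_force: 41.5
```

```bash
python3 go.py .568,.303,.126,83 .568,.303,.067,83
```

```text
travel [ 7.14 -0.84 -1.92] mm 223.0 rot [  0.02   0.   -11.88] t 2.7
travel [ 7.14 -0.84  0.04] mm 216.0 rot [  0.02   0.   -11.88] t 2.7
```

>>> move_arm([
  {"travel": [0, 0, -0.5], "rot": [0, 0, 0], "fingers": 0.4},
  {"travel": [0, 0, -1.2], "rot": [0, 0, 0], "fingers": 0.4},
  {"travel": [0.2, 0, -1.9], "rot": [0, 0, -0.4], "fingers": 0.4},
  {"travel": [0.7, -0.05, -2], "rot": [0, 0, -1.2], "fingers": 0.4},
  {"travel": [1.3, -0.1, -2], "rot": [0, 0, -2.1], "fingers": 0.4},
  {"travel": [1.9, -0.2, -2], "rot": [0, 0, -3.1], "fingers": 0.4},
  {"travel": [2.5, -0.3, -2], "rot": [0, 0, -4.1], "fingers": 0.4},
  {"travel": [3.1, -0.4, -2], "rot": [0, 0, -5.1], "fingers": 0.4},
  {"travel": [3.7, -0.5, -2], "rot": [0, 0, -6.1], "fingers": 0.4},
  {"travel": [4.3, -0.6, -2], "rot": [0, 0, -7.1], "fingers": 0.4},
  {"travel": [4.9, -0.65, -2], "rot": [0, 0, -8.1], "fingers": 0.4},
  {"travel": [5.5, -0.7, -2], "rot": [0, 0, -9.1], "fingers": 0.4},
  {"travel": [6.1, -0.75, -2], "rot": [0, 0, -10.1], "fingers": 0.4},
  {"travel": [6.6, -0.8, -2], "rot": [0, 0, -11], "fingers": 0.4},
  {"travel": [7, -0.84, -2], "rot": [0, 0, -11.6], "fingers": 0.4},
  {"travel": [7.14, -0.84, -2], "rot": [0, 0, -11.88], "fingers": 0.4},
  {"travel": [7.14, -0.84, -2], "rot": [0, 0, -11.88], "fingers": 0.4},
])

```text
clock: 4.4
tcp_pos: [0.567, 0.3031, 0.1263]
tcp_rot: [-0.19, -3.136, 0.0]
ft_force: [-0.1, 0.2, -2.2]
width: 0.0512
finger_force: 42.6
```

```bash
python3 go.py .568,.303,.068,83; python3 - <<'E'
from h import *
p,d=read_camera("scene"); cv2.imwrite("pics/s1.png",p[:,:,::-1])
E
```

```text
travel [-0.03  0.    1.94] mm 58.0 rot [-0.   -0.    0.01] t 4.4
```

View pics/s1.png

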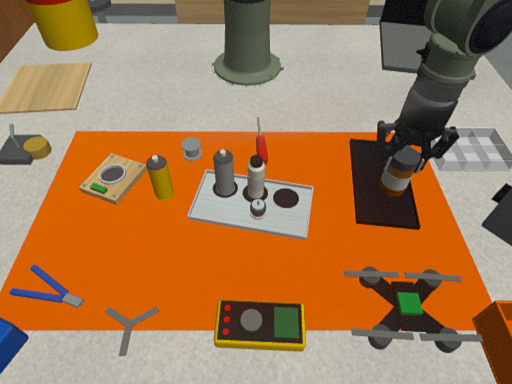

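The picture shows the jar held upright at (400,172) over the far end of the tray, and its pad is bare at (286,198). I'll lower and release it.

>>> move_arm([
  {"travel": [-0.03, 0, 0.7], "rot": [0, 0, 0], "fingers": 0.4},
  {"travel": [-0.03, 0, 1.3], "rot": [0, 0, 0], "fingers": 0.4},
  {"travel": [-0.03, 0, 1.7], "rot": [0, 0, 0], "fingers": 0.4},
  {"travel": [-0.03, 0, 1.9], "rot": [0, 0, 0], "fingers": 0.4},
  {"travel": [-0.03, 0, 1.95], "rot": [0, 0, 0], "fingers": 0.4},
  {"travel": [-0.03, 0, 1.95], "rot": [0, 0, 0], "fingers": 0.4},
])

```text
clock: 5.05
tcp_pos: [0.5684, 0.3025, 0.0684]
tcp_rot: [0.192, 3.135, 0.0]
ft_force: [-0.0, -0.1, -2.0]
width: 0.0514
finger_force: 42.4
```

>>> move_arm([
  {"travel": [0, 0, 0], "rot": [0, 0, 0], "fingers": 0.65},
  {"travel": [0, 0, 0], "rot": [0, 0, 0], "fingers": 0.75},
  {"travel": [0, 0, 0], "rot": [0, 0, 0], "fingers": 0.85},
  {"travel": [0, 0, 0], "rot": [0, 0, 0], "fingers": 1},
  {"travel": [0, 0, -0.6], "rot": [0, 0, 0], "fingers": 1},
  {"travel": [0, 0, -1.7], "rot": [0, 0, 0], "fingers": 1},
  {"travel": [0, 0, -2.8], "rot": [0, 0, 0], "fingers": 1},
  {"travel": [0, 0, -3.3], "rot": [0, 0, 0], "fingers": 1},
])

```text
clock: 5.85
tcp_pos: [0.5696, 0.3032, 0.1706]
tcp_rot: [0.191, 3.131, 0.003]
ft_force: [0.4, 0.1, 0.6]
width: 0.0852
finger_force: 0.0
```

```bash
cat > look.py <<'E'
# measure cylinders given as name=x,y,r,z0,z1
import sys
from meas import *
zs={}
tag=sys.argv[1]
for n in("top","scene"):
    p,d=read_camera(n); zs[n]={"p":p,"d":d}; cv2.imwrite(f"pics/{n}_{tag}.png",p[:,:,::-1])
C=clouds(zs)
S={"jar":(.0263,.03,.088),"bottle":(.018,.03,.082),"can":(.021,.03,.092),"motor":(.017,.022,.033)}
for a in sys.argv[2:]:
    n,xy=a.split("="); xy=np.array(list(map(float,xy.split(","))))
    try:
        r,z0,z1=S[n]
        if len(xy)>2: z0+=xy[2];z1+=xy[2];xy=xy[:2]
        for _ in range(2): j,res=cyl(C,xy,r,z0,z1,.01); xy=j
        print(n,j,res)
        for W in C:
            q=W[np.hypot(*(W[:,:2]-j).T)<r]; q=q[q[:,2]>q[:,2].max()-.012]; print("   top",q.mean(0),q[:,2].max(),len(q))
    except Exception as e: print(n,e)
E
python3 look.py a jar=.568,.303 bottle=.532,.022 can=.5175,-.047; python3 go.py .532,.022,.18,-12
```

```text
jar [0.5658 0.3031] [array([0.5684, 0.3026]), array([0.5653, 0.3028])]
   top [0.551  0.2853 0.2614] 0.26599954403580184 28
   top [0.5722 0.2846 0.4296] 0.43610133064157075 116
bottle [0.5316 0.0218] [array([0.5339, 0.0212]), array([0.5312, 0.0217])]
   top [0.5331 0.0209 0.1119] 0.1161489255084639 115
   top [0.5347 0.0216 0.1115] 0.11533031444244213 132
can [ 0.5173 -0.0473] [array([ 0.5205, -0.0476]), array([ 0.5169, -0.0471])]
   top [ 0.5194 -0.0479  0.1137] 0.12202299107387105 80
   top [ 0.521  -0.0474  0.1125] 0.12112673448034239 142
travel [ 0.11 -9.46 -0.35] mm 284.0 rot [ 0.05  0.01 11.88] t 6.0
```

```bash
python3 go.py .5335,.0215,.16,-12 .5335,.0215,.068,-12
```

```text
travel [ 0.07 -9.47  0.31] mm 284.0 rot [ 0.05  0.01 11.88] t 6.0
travel [ 0.08 -9.48  3.38] mm 302.0 rot [ 0.05  0.01 11.88] t 6.0
```

>>> move_arm([
  {"travel": [0, -1.2, 0], "rot": [0, 0, 1], "fingers": 1},
  {"travel": [0, -2.4, 0], "rot": [0, 0, 2], "fingers": 1},
  {"travel": [0, -3.6, 0], "rot": [0, 0, 3], "fingers": 1},
  {"travel": [0, -4.8, 0], "rot": [0, 0, 4], "fingers": 1},
  {"travel": [0, -6, 0], "rot": [0, 0, 5], "fingers": 1},
  {"travel": [0, -7.2, 0], "rot": [0, 0, 6], "fingers": 1},
  {"travel": [0.05, -8.4, 0], "rot": [0, 0, 7], "fingers": 1},
  {"travel": [0.07, -9.2, 0], "rot": [0, 0, 8], "fingers": 1},
  {"travel": [0.07, -9.47, 0], "rot": [0, 0, 9], "fingers": 1},
  {"travel": [0.07, -9.47, 0.1], "rot": [0, 0, 10], "fingers": 1},
  {"travel": [0.07, -9.47, 0.2], "rot": [0, 0, 11], "fingers": 1},
  {"travel": [0.07, -9.47, 0.3], "rot": [0.05, 0, 11.88], "fingers": 1},
  {"travel": [0.07, -9.47, 0.3], "rot": [0.05, 0, 11.88], "fingers": 1},
  {"travel": [0.07, -9.47, 0.3], "rot": [0.05, 0, 11.88], "fingers": 1},
])

```text
clock: 7.35
tcp_pos: [0.5309, 0.0209, 0.1571]
tcp_rot: [-2.438, -1.979, 0.011]
ft_force: [0.3, -0.3, 0.1]
width: 0.0855
finger_force: 0.0
```

```bash
python3 go.py .5335,.0215,.067,-12
```

```text
travel [0.05 0.1  3.  ] mm 90.0 rot [-0.04  0.03  0.02] t 7.3
```

>>> move_arm([
  {"travel": [0.05, 0.1, 0.8], "rot": [0, 0, 0], "fingers": 1},
  {"travel": [0.05, 0.1, 1.8], "rot": [0, 0, 0], "fingers": 1},
  {"travel": [0.05, 0.1, 2.6], "rot": [0, 0, 0], "fingers": 1},
  {"travel": [0.05, 0.1, 3], "rot": [0, 0, 0], "fingers": 0.8},
  {"travel": [0.05, 0.1, 3], "rot": [0, 0, 0], "fingers": 0.6},
  {"travel": [0.05, 0.1, 3], "rot": [0, 0, 0], "fingers": 0.55},
  {"travel": [0.05, 0.1, 3], "rot": [0, 0, 0], "fingers": 0.5},
  {"travel": [0.05, 0.1, 3], "rot": [0, 0, 0], "fingers": 0.45},
  {"travel": [0.05, 0.1, 3], "rot": [0, 0, 0], "fingers": 0.4},
  {"travel": [0.05, 0.1, 3], "rot": [0, 0, 0], "fingers": 0.2},
  {"travel": [0.05, 0.1, 3], "rot": [0, 0, 0], "fingers": 0.2},
  {"travel": [0.05, 0.1, 3], "rot": [0, 0, 0], "fingers": 0.2},
], squeeze=35)

```text
clock: 8.55
tcp_pos: [0.535, 0.0213, 0.0691]
tcp_rot: [2.441, 1.976, -0.008]
ft_force: [-0.8, -0.5, 7.2]
width: 0.0355
finger_force: 34.4
```

```bash
python3 go.py .494,.312,.126,83
```

```text
travel [ 9.19 -3.36 -1.93] mm 299.0 rot [ -0.04   0.01 -11.88] t 8.6
```

>>> move_arm([
  {"travel": [0, 0, -0.5], "rot": [0, 0, 0], "fingers": 0.2},
  {"travel": [0, 0, -1.2], "rot": [0, 0, 0], "fingers": 0.2},
  {"travel": [0.2, -0.1, -1.8], "rot": [0, 0, -0.4], "fingers": 0.2},
  {"travel": [0.8, -0.3, -2], "rot": [0, 0, -1.2], "fingers": 0.2},
  {"travel": [1.6, -0.6, -2], "rot": [0, 0, -2.2], "fingers": 0.2},
  {"travel": [2.5, -0.9, -2], "rot": [0, 0, -3.2], "fingers": 0.2},
  {"travel": [3.4, -1.2, -2], "rot": [0, 0, -4.2], "fingers": 0.2},
  {"travel": [4.3, -1.5, -2], "rot": [0, 0, -5.2], "fingers": 0.2},
  {"travel": [5.2, -1.9, -2], "rot": [0, 0, -6.2], "fingers": 0.2},
  {"travel": [6.1, -2.2, -2], "rot": [0, 0, -7.2], "fingers": 0.2},
  {"travel": [7, -2.5, -2], "rot": [0, 0, -8.2], "fingers": 0.2},
  {"travel": [7.8, -2.8, -2], "rot": [0, 0, -9.2], "fingers": 0.2},
  {"travel": [8.4, -3.1, -2], "rot": [0, 0, -10.1], "fingers": 0.2},
  {"travel": [8.9, -3.25, -2], "rot": [0, 0, -11], "fingers": 0.2},
  {"travel": [9.1, -3.36, -2], "rot": [0, 0, -11.6], "fingers": 0.2},
  {"travel": [9.19, -3.36, -2], "rot": [0, 0, -11.88], "fingers": 0.2},
  {"travel": [9.19, -3.36, -2], "rot": [0, 0, -11.88], "fingers": 0.2},
])

```text
clock: 10.25
tcp_pos: [0.4932, 0.3126, 0.1271]
tcp_rot: [-0.19, -3.131, 0.006]
ft_force: [-0.4, -0.6, -2.0]
width: 0.0353
finger_force: 35.1
```

```bash
python3 go.py .494,.312,.069,83
```

```text
travel [-0.04 -0.01  1.94] mm 58.0 rot [-0.03 -0.03  0.01] t 10.2
```

>>> move_arm([
  {"travel": [-0.03, 0, 0.7], "rot": [0, 0, 0], "fingers": 0.2},
  {"travel": [-0.03, 0, 1.3], "rot": [0, 0, 0], "fingers": 0.2},
  {"travel": [-0.03, 0, 1.7], "rot": [0, 0, 0], "fingers": 0.2},
  {"travel": [-0.03, 0, 1.9], "rot": [0, 0, 0], "fingers": 0.2},
  {"travel": [-0.03, 0, 1.96], "rot": [0, 0, 0], "fingers": 0.2},
  {"travel": [-0.03, 0, 1.96], "rot": [0, 0, 0], "fingers": 0.2},
])

```text
clock: 10.85
tcp_pos: [0.4941, 0.3115, 0.0691]
tcp_rot: [-0.192, -3.131, 0.007]
ft_force: [-1.2, -0.7, 0.9]
width: 0.0353
finger_force: 35.1
```

>>> move_arm([
  {"travel": [0, 0, 0], "rot": [0, 0, 0], "fingers": 0.45},
  {"travel": [0, 0, 0], "rot": [0, 0, 0], "fingers": 0.55},
  {"travel": [0, 0, 0], "rot": [0, 0, 0], "fingers": 0.7},
  {"travel": [0, 0, 0], "rot": [0, 0, 0], "fingers": 0.9},
  {"travel": [0, 0, -0.3], "rot": [0, 0, 0], "fingers": 1},
  {"travel": [0, 0, -1.2], "rot": [0, 0, 0], "fingers": 1},
  {"travel": [0, 0, -2.2], "rot": [0, 0, 0], "fingers": 1},
  {"travel": [0, 0, -3.2], "rot": [0, 0, 0], "fingers": 1},
  {"travel": [0, 0, -3.3], "rot": [0, 0, 0], "fingers": 1},
])

```text
clock: 11.75
tcp_pos: [0.497, 0.3135, 0.1721]
tcp_rot: [0.191, 3.134, -0.0]
ft_force: [1.1, 0.2, -0.3]
width: 0.0851
finger_force: 0.0
```

```bash
python3 look.py b jar=.568,.303 bottle=.494,.312 can=.5175,-.047; python3 go.py .5195,-.047,.16,-12
```

```text
jar [0.5659 0.3031] [array([0.5684, 0.3026]), array([0.5654, 0.3028])]
   top [0.545  0.293  0.5065] 0.5120344705068731 27
   top [0.5686 0.3019 0.099 ] 0.10203645309745113 431
bottle [0.4913 0.3109] [array([0.4929, 0.3104]), array([0.4905, 0.3108])]
   top [0.4888 0.3096 0.1116] 0.11492005391713178 90
   top [0.5045 0.3085 0.2709] 0.27771843352087544 65
can [ 0.5173 -0.0473] [array([ 0.5204, -0.0475]), array([ 0.5169, -0.0471])]
   top [ 0.52   -0.0469  0.1129] 0.12174650147565036 101
   top [ 0.5207 -0.0464  0.1137] 0.12217838311512064 100
travel [ -2.26 -11.8    0.32] mm 361.0 rot [-0.03  0.   11.88] t 11.8
```

>>> move_arm([
  {"travel": [-0.3, -1.4, 0], "rot": [0, 0, 1], "fingers": 1},
  {"travel": [-0.6, -2.9, 0], "rot": [0, 0, 2], "fingers": 1},
  {"travel": [-0.8, -4.3, 0], "rot": [0, 0, 3], "fingers": 1},
  {"travel": [-1.1, -5.7, 0], "rot": [0, 0, 4], "fingers": 1},
  {"travel": [-1.4, -7.1, 0], "rot": [0, 0, 5], "fingers": 1},
  {"travel": [-1.7, -8.5, 0], "rot": [0, 0, 6], "fingers": 1},
  {"travel": [-1.9, -9.9, 0], "rot": [0, 0, 7], "fingers": 1},
  {"travel": [-2.1, -11, 0], "rot": [0, 0, 8], "fingers": 1},
  {"travel": [-2.2, -11.6, 0], "rot": [0, 0, 9], "fingers": 1},
  {"travel": [-2.26, -11.8, 0.1], "rot": [0, 0, 10], "fingers": 1},
  {"travel": [-2.26, -11.8, 0.2], "rot": [0, 0, 11], "fingers": 1},
  {"travel": [-2.26, -11.8, 0.3], "rot": [0, 0, 11.88], "fingers": 1},
  {"travel": [-2.26, -11.8, 0.3], "rot": [0, 0, 11.88], "fingers": 1},
  {"travel": [-2.26, -11.8, 0.3], "rot": [0, 0, 11.88], "fingers": 1},
])

```text
clock: 13.25
tcp_pos: [0.518, -0.0472, 0.1586]
tcp_rot: [-2.438, -1.979, 0.012]
ft_force: [-0.6, -0.0, -0.3]
width: 0.0857
finger_force: 0.0
```

```bash
python3 go.py .5195,-.047,.068,-12
```

```text
travel [0.03 0.07 3.02] mm 91.0 rot [-0.04  0.03  0.02] t 13.2
```

>>> move_arm([
  {"travel": [0, 0.05, 0.8], "rot": [0, 0, 0], "fingers": 1},
  {"travel": [0, 0.05, 1.8], "rot": [0, 0, 0], "fingers": 1},
  {"travel": [0, 0.05, 2.6], "rot": [0, 0, 0], "fingers": 1},
  {"travel": [0, 0.05, 3], "rot": [0, 0, 0], "fingers": 0.8},
  {"travel": [0, 0.05, 3], "rot": [0, 0, 0], "fingers": 0.65},
  {"travel": [0, 0.05, 3], "rot": [0, 0, 0], "fingers": 0.6},
  {"travel": [0, 0.05, 3], "rot": [0, 0, 0], "fingers": 0.55},
  {"travel": [0, 0.05, 3], "rot": [0, 0, 0], "fingers": 0.5},
  {"travel": [0, 0.05, 3], "rot": [0, 0, 0], "fingers": 0.45},
  {"travel": [0, 0.05, 3], "rot": [0, 0, 0], "fingers": 0.3},
  {"travel": [0, 0.05, 3], "rot": [0, 0, 0], "fingers": 0.3},
  {"travel": [0, 0.05, 3], "rot": [0, 0, 0], "fingers": 0.3},
], squeeze=40)

```text
clock: 14.45
tcp_pos: [0.5204, -0.0482, 0.0707]
tcp_rot: [2.441, 1.976, -0.008]
ft_force: [-1.8, -0.1, 6.2]
width: 0.0412
finger_force: 39.9
```

```bash
python3 go.py .419,.321,.126,83
```

```text
travel [11.33 -5.87 -1.88] mm 387.0 rot [ -0.04   0.01 -11.88] t 14.4
```

>>> move_arm([
  {"travel": [0, 0, -0.5], "rot": [0, 0, 0], "fingers": 0.3},
  {"travel": [0, 0, -1.2], "rot": [0, 0, 0], "fingers": 0.3},
  {"travel": [0.2, -0.1, -1.8], "rot": [0, 0, -0.4], "fingers": 0.3},
  {"travel": [0.8, -0.4, -2], "rot": [0, 0, -1.2], "fingers": 0.3},
  {"travel": [1.7, -0.9, -2], "rot": [0, 0, -2.2], "fingers": 0.3},
  {"travel": [2.7, -1.4, -2], "rot": [0, 0, -3.2], "fingers": 0.3},
  {"travel": [3.7, -1.9, -2], "rot": [0, 0, -4.2], "fingers": 0.3},
  {"travel": [4.8, -2.5, -2], "rot": [0, 0, -5.2], "fingers": 0.3},
  {"travel": [5.9, -3.1, -2], "rot": [0, 0, -6.2], "fingers": 0.3},
  {"travel": [7, -3.6, -2], "rot": [0, 0, -7.2], "fingers": 0.3},
  {"travel": [8.1, -4.2, -2], "rot": [0, 0, -8.2], "fingers": 0.3},
  {"travel": [9.1, -4.7, -2], "rot": [0, 0, -9.2], "fingers": 0.3},
  {"travel": [10, -5.2, -2], "rot": [0, 0, -10.1], "fingers": 0.3},
  {"travel": [10.7, -5.5, -2], "rot": [0, 0, -11], "fingers": 0.3},
  {"travel": [11.1, -5.75, -2], "rot": [0, 0, -11.6], "fingers": 0.3},
  {"travel": [11.33, -5.87, -2], "rot": [0, 0, -11.88], "fingers": 0.3},
  {"travel": [11.33, -5.87, -2], "rot": [0, 0, -11.88], "fingers": 0.3},
  {"travel": [11.33, -5.87, -2], "rot": [0, 0, -11.88], "fingers": 0.3},
])

```text
clock: 16.25
tcp_pos: [0.4187, 0.3207, 0.1286]
tcp_rot: [-0.193, -3.131, 0.007]
ft_force: [-0.5, 0.0, -1.6]
width: 0.0412
finger_force: 40.9
```

```bash
python3 go.py .419,.321,.0707,83
```

```text
travel [-0.02  0.02  1.93] mm 58.0 rot [-0.03 -0.03 -0.01] t 16.2
```

>>> move_arm([
  {"travel": [0, 0, 0.7], "rot": [0, 0, 0], "fingers": 0.3},
  {"travel": [0, 0, 1.3], "rot": [0, 0, 0], "fingers": 0.3},
  {"travel": [0, 0, 1.7], "rot": [0, 0, 0], "fingers": 0.3},
  {"travel": [0, 0, 1.9], "rot": [0, 0, 0], "fingers": 0.3},
  {"travel": [0, 0, 1.95], "rot": [0, 0, 0], "fingers": 0.3},
  {"travel": [0, 0, 1.95], "rot": [0, 0, 0], "fingers": 0.3},
])

```text
clock: 16.85
tcp_pos: [0.4183, 0.3203, 0.0709]
tcp_rot: [-0.193, -3.131, 0.008]
ft_force: [-1.4, -1.3, 2.9]
width: 0.0411
finger_force: 41.4
```

>>> move_arm([
  {"travel": [0, 0, 0], "rot": [0, 0, 0], "fingers": 0.5},
  {"travel": [0, 0, 0], "rot": [0, 0, 0], "fingers": 0.6},
  {"travel": [0, 0, 0], "rot": [0, 0, 0], "fingers": 0.75},
  {"travel": [0, 0, 0], "rot": [0, 0, 0], "fingers": 0.9},
  {"travel": [0, 0, -0.3], "rot": [0, 0, 0], "fingers": 1},
  {"travel": [0, 0, -1.2], "rot": [0, 0, 0], "fingers": 1},
  {"travel": [0, 0, -2.2], "rot": [0, 0, 0], "fingers": 1},
  {"travel": [0, 0, -3.2], "rot": [0, 0, 0], "fingers": 1},
  {"travel": [0, 0, -3.3], "rot": [0, 0, 0], "fingers": 1},
])

```text
clock: 17.75
tcp_pos: [0.4211, 0.3228, 0.1736]
tcp_rot: [0.191, 3.135, 0.0]
ft_force: [-0.3, 0.8, -0.5]
width: 0.085
finger_force: 0.0
```

```bash
python3 look.py c jar=.568,.303 bottle=.494,.312 can=.419,.321 motor=.589,.026; python3 go.py .591,.026,.12,-12
```

```text
jar [0.5658 0.3031] [array([0.5684, 0.3025]), array([0.5653, 0.3029])]
   top [0.5661 0.3019 0.0988] 0.10419990161777226 419
   top [0.5683 0.3022 0.0992] 0.10277567267277732 424
bottle [0.4912 0.311 ] [array([0.4928, 0.3104]), array([0.4904, 0.3109])]
   top [0.4744 0.3048 0.4598] 0.46136203437980006 2
   top [0.4939 0.3091 0.1113] 0.11525863881157627 121
can [0.4144 0.3203] [array([0.4166, 0.3198]), array([0.4138, 0.3204])]
   top [0.4035 0.3029 0.2636] 0.2658223699373381 6
   top [0.4284 0.3169 0.2739] 0.2814070799453824 81
motor [0.5886 0.026 ] [array([0.592 , 0.0252]), array([0.5879, 0.026 ])]
   top [0.5904 0.0254 0.0374] 0.0471105565026978 88
   top [0.5904 0.0257 0.0374] 0.04660158824971283 118
travel [-6.88 -9.09  1.69] mm 346.0 rot [-0.03  0.   11.88] t 17.9
```

View pics/scene_c.png

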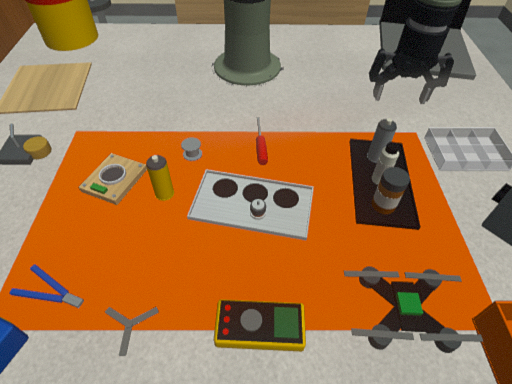

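All three containers stand upright in the tray, at scene (385,140), (387,162) and (392,190). The three pads are bare at (225,188), (255,193) and (286,198), with the motor at (258,208). I'll take the motor next and measure the pads in the same images.

```bash
python3 go.py .590,.026,.12,78 .590,.026,.028,78; python3 - <<'E'
from h import *
for n in("top","scene"):
    p=cv2.imread(f"pics/{n}_c.png"); g=p.max(2); 
    print(n)
    for nm,xy in(("jar",(.548,.0883)),("bottle",(.5345,.0213)),("can",(.520,-.048))):
        c=pix(n,[*xy,.004]); m=(g<95).astype(np.uint8); l,_=ndimage.label(m); u,v=c.round().astype(int)
        s=l==l[v,u]; q=np.argwhere(s)[:,::-1]; w=ray(n,q,.004)[:,:2]
        print(nm,s.sum(),(w.max(0)+w.min(0))/2,np.ptp(w,axis=0),w.mean(0))
    c=pix(n,[.4945,-.305,.02]).round().astype(int)
    m=(cv2.cvtColor(p,cv2.COLOR_BGR2HSV)[...,1]<50).astype(np.uint8); l,_=ndimage.label(m); s=l==l[c[1],c[0]]
    w=ray(n,np.argwhere(s)[:,::-1],.022)[:,:2]; print("cup",s.sum(),w.mean(0),np.ptp(w,axis=0))
E
```

```text
travel [-6.84 -9.1   1.69] mm 345.0 rot [-0.02 -0.02  0.63] t 17.9
travel [-6.85 -9.09  4.76] mm 370.0 rot [-0.02 -0.02  0.63] t 17.9
top
jar 411 [0.5479 0.0881] [0.0536 0.0547] [0.5479 0.0881]
bottle 423 [0.5329 0.0199] [0.0547 0.0562] [0.5334 0.02  ]
can 428 [ 0.5188 -0.0489] [0.0547 0.0558] [ 0.5188 -0.0486]
cup 83043 [ 0.5873 -0.0112] [0.8188 1.2377]
scene
jar 385 [0.5461 0.0894] [0.0519 0.0562] [0.546  0.0894]
bottle 449 [0.5495 0.0213] [0.0888 0.0546] [0.5414 0.0217]
can 358 [ 0.5155 -0.0474] [0.0514 0.0553] [ 0.5163 -0.0477]
cup 426 [ 0.4903 -0.3066] [0.0625 0.061 ]
```

>>> move_arm([
  {"travel": [-0.6, -0.8, 0], "rot": [0, 0, 0], "fingers": 1},
  {"travel": [-1.4, -1.8, 0], "rot": [0, 0, 0.2], "fingers": 1},
  {"travel": [-2.2, -2.9, 0], "rot": [0, 0, 0.3], "fingers": 1},
  {"travel": [-3.1, -4.1, 0], "rot": [0, 0, 0.5], "fingers": 1},
  {"travel": [-4, -5.3, 0], "rot": [0, 0, 0.63], "fingers": 1},
  {"travel": [-4.9, -6.5, 0.2], "rot": [0, 0, 0.63], "fingers": 0.9},
  {"travel": [-5.7, -7.6, 0.6], "rot": [0, 0, 0.63], "fingers": 0.8},
  {"travel": [-6.3, -8.4, 1], "rot": [0, 0, 0.63], "fingers": 0.8},
  {"travel": [-6.7, -8.9, 1.4], "rot": [0, 0, 0.63], "fingers": 0.8},
  {"travel": [-6.84, -9.1, 1.6], "rot": [0, 0, 0.63], "fingers": 0.8},
  {"travel": [-6.84, -9.1, 1.6], "rot": [0, 0, 0.63], "fingers": 0.8},
  {"travel": [-6.84, -9.1, 1.6], "rot": [0, 0, 0.63], "fingers": 0.8},
])

```text
clock: 19.05
tcp_pos: [0.5882, 0.0265, 0.1211]
tcp_rot: [-0.326, -3.119, 0.006]
ft_force: [-0.2, -0.1, 0.2]
width: 0.0684
finger_force: 0.0
```

```bash
python3 go.py .590,.026,.028,78
```

```text
travel [-0.08  0.01  3.1 ] mm 93.0 rot [-0.03 -0.04  0.01] t 19.1
```

>>> move_arm([
  {"travel": [-0.04, 0, 0.8], "rot": [0, 0, 0], "fingers": 0.8},
  {"travel": [-0.06, 0, 1.7], "rot": [0, 0, 0], "fingers": 0.75},
  {"travel": [-0.06, 0, 2.5], "rot": [0, 0, 0], "fingers": 0.7},
  {"travel": [-0.06, 0, 3], "rot": [0, 0, 0], "fingers": 0.65},
  {"travel": [-0.06, 0, 3.15], "rot": [0, 0, 0], "fingers": 0.6},
  {"travel": [-0.06, 0, 3.15], "rot": [0, 0, 0], "fingers": 0.55},
  {"travel": [-0.06, 0, 3.15], "rot": [0, 0, 0], "fingers": 0.5},
  {"travel": [-0.06, 0, 3.15], "rot": [0, 0, 0], "fingers": 0.45},
  {"travel": [-0.06, 0, 3.15], "rot": [0, 0, 0], "fingers": 0.4},
  {"travel": [-0.06, 0, 3.15], "rot": [0, 0, 0], "fingers": 0.2},
  {"travel": [-0.06, 0, 3.15], "rot": [0, 0, 0], "fingers": 0.2},
  {"travel": [-0.06, 0, 3.15], "rot": [0, 0, 0], "fingers": 0.2},
], squeeze=30)

```text
clock: 20.25
tcp_pos: [0.5911, 0.0248, 0.0281]
tcp_rot: [-0.329, -3.121, 0.005]
ft_force: [-2.4, 1.4, 6.4]
width: 0.0331
finger_force: 29.5
```

```bash
python3 go.py .494,-.305,.13,78
```

```text
travel [  0.89 -11.44  -3.35] mm 359.0 rot [-0.03 -0.02 -0.  ] t 20.2
```

The straight path crosses the yellow look-alike, so I'll lift the motor well above it first.

>>> move_arm([
  {"travel": [0, 0, -0.5], "rot": [0, 0, 0], "fingers": 0.2},
  {"travel": [0, 0, -1.5], "rot": [0, 0, 0], "fingers": 0.2},
  {"travel": [0, 0, -2.7], "rot": [0, 0, 0], "fingers": 0.2},
  {"travel": [0, 0, -3.9], "rot": [0, 0, 0], "fingers": 0.2},
  {"travel": [0, -0.4, -4.9], "rot": [0, 0, 0], "fingers": 0.2},
  {"travel": [0.1, -1.2, -5.5], "rot": [0, 0, 0], "fingers": 0.2},
  {"travel": [0.2, -2.2, -5.7], "rot": [0, 0, 0], "fingers": 0.2},
  {"travel": [0.3, -3.3, -5.7], "rot": [0, 0, 0], "fingers": 0.2},
  {"travel": [0.4, -4.5, -5.7], "rot": [0, 0, 0], "fingers": 0.2},
  {"travel": [0.5, -5.7, -5.7], "rot": [0, 0, 0], "fingers": 0.2},
  {"travel": [0.6, -6.9, -5.7], "rot": [0, 0, 0], "fingers": 0.2},
  {"travel": [0.65, -8.1, -5.7], "rot": [0, 0, 0], "fingers": 0.2},
  {"travel": [0.7, -9.3, -5.7], "rot": [0, 0, 0], "fingers": 0.2},
  {"travel": [0.8, -10.3, -5.7], "rot": [0, 0, 0], "fingers": 0.2},
  {"travel": [0.85, -11, -5.7], "rot": [0, 0, 0], "fingers": 0.2},
  {"travel": [0.89, -11.44, -5.7], "rot": [0, 0, 0], "fingers": 0.2},
  {"travel": [0.89, -11.44, -5.7], "rot": [0, 0, 0], "fingers": 0.2},
  {"travel": [0.89, -11.44, -5.7], "rot": [0, 0, 0], "fingers": 0.2},
])

```text
clock: 22.05
tcp_pos: [0.4936, -0.3043, 0.1994]
tcp_rot: [-0.328, -3.119, 0.005]
ft_force: [-0.1, -0.5, -0.8]
width: 0.033
finger_force: 30.0
```

```bash
python3 go.py .494,-.3055,.0425,78; python3 look.py d ; python3 - <<'E'
import cv2
a=cv2.imread("pics/scene_d.png")[60:230,50:250]; cv2.imwrite("pics/d_crop.png",cv2.resize(a,None,fx=3,fy=3))
E
```

```text
travel [-0.04 -0.02  5.23] mm 157.0 rot [-0.03 -0.03 -0.  ] t 22.1
```

View pics/d_crop.png

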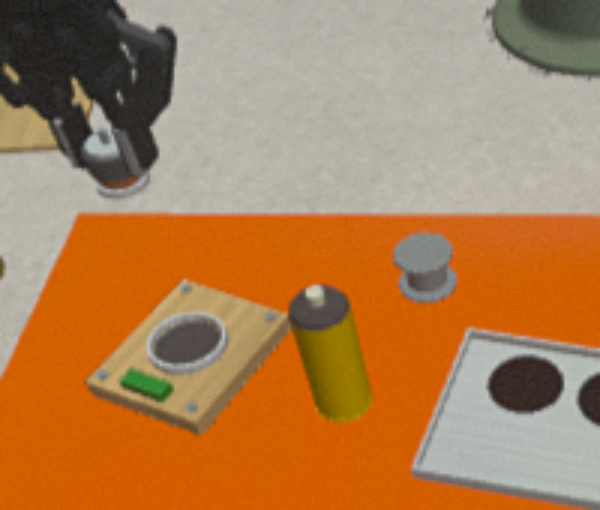

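The motor is held upright (crop (115,165)) above the cup at crop (187,342). I'll lower it.

>>> move_arm([
  {"travel": [0, 0, 0.6], "rot": [0, 0, 0], "fingers": 0.2},
  {"travel": [0, 0, 1.5], "rot": [0, 0, 0], "fingers": 0.2},
  {"travel": [0, 0, 2.5], "rot": [0, 0, 0], "fingers": 0.2},
  {"travel": [0, 0, 3.4], "rot": [0, 0, 0], "fingers": 0.2},
  {"travel": [0, 0, 4.2], "rot": [0, 0, 0], "fingers": 0.2},
  {"travel": [0, 0, 4.7], "rot": [0, 0, 0], "fingers": 0.2},
  {"travel": [0, 0, 4.8], "rot": [0, 0, 0], "fingers": 0.2},
  {"travel": [0, 0, 4.8], "rot": [0, 0, 0], "fingers": 0.2},
])

```text
clock: 22.95
tcp_pos: [0.493, -0.3045, 0.0554]
tcp_rot: [-0.326, -3.119, 0.006]
ft_force: [-1.4, 0.4, -0.2]
width: 0.033
finger_force: 30.0
```

```bash
python3 go.py .494,-.3055,.0425,78; python3 look.py e motor=.494,-.305,.027; python3 - <<'E'
import cv2
a=cv2.imread("pics/scene_e.png")[100:220,60:220]; b=cv2.imread("pics/top_e.png")[170:290,310:470]
cv2.imwrite("pics/e_crop.png",cv2.resize(cv2.hconcat([a,b]),None,fx=2.5,fy=2.5))
E
```

```text
travel [-0.04 -0.03  0.43] mm 13.0 rot [-0.03 -0.04  0.01] t 22.9
motor [ 0.4904 -0.3046] [array([ 0.4904, -0.3046])]
   top [ 0.4837 -0.3067  0.0622] 0.06651761251814736 51
   top [ 0.4996 -0.2922  0.3122] 0.31262035853819337 7
```

View pics/e_crop.png

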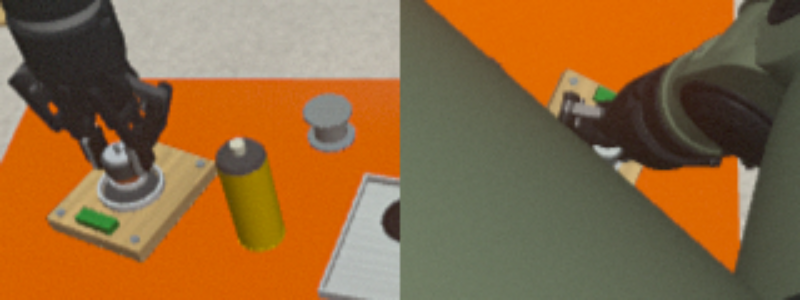

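The motor is centred over the cup (left half, (130,180)). I'll lower the last 13 mm and release.

>>> move_arm([
  {"travel": [-0.03, -0.03, 0.2], "rot": [0, 0, 0], "fingers": 0.2},
  {"travel": [-0.03, -0.03, 0.35], "rot": [0, 0, 0], "fingers": 0.2},
  {"travel": [-0.03, -0.03, 0.43], "rot": [0, 0, 0], "fingers": 0.2},
  {"travel": [-0.03, -0.03, 0.43], "rot": [0, 0, 0], "fingers": 0.2},
  {"travel": [-0.03, -0.03, 0.43], "rot": [0, 0, 0], "fingers": 0.2},
])

```text
clock: 23.55
tcp_pos: [0.4935, -0.3065, 0.0426]
tcp_rot: [-0.328, -3.12, 0.006]
ft_force: [-1.1, 0.1, -0.8]
width: 0.0326
finger_force: 30.1
```

>>> move_arm([
  {"travel": [0, 0, 0], "rot": [0, 0, 0], "fingers": 0.42},
  {"travel": [0, 0, 0], "rot": [0, 0, 0], "fingers": 0.48},
  {"travel": [0, 0, 0], "rot": [0, 0, 0], "fingers": 0.55},
  {"travel": [0, 0, 0], "rot": [0, 0, 0], "fingers": 0.62},
  {"travel": [0, 0, 0], "rot": [0, 0, 0], "fingers": 0.7},
  {"travel": [0, 0, -0.3], "rot": [0, 0, 0], "fingers": 0.7},
  {"travel": [0, 0, -1], "rot": [0, 0, 0], "fingers": 0.7},
  {"travel": [0, 0, -2], "rot": [0, 0, 0], "fingers": 0.8},
  {"travel": [0, 0, -3.2], "rot": [0, 0, 0], "fingers": 1},
  {"travel": [0, 0, -4.4], "rot": [0, 0, 0], "fingers": 1},
  {"travel": [0, 0, -4.8], "rot": [0, 0, 0], "fingers": 1},
  {"travel": [0, 0, -4.8], "rot": [0, 0, 0], "fingers": 1},
])

```text
clock: 24.75
tcp_pos: [0.4954, -0.307, 0.1892]
tcp_rot: [-0.329, -3.124, 0.011]
ft_force: [0.2, -0.6, 0.1]
width: 0.0853
finger_force: 0.0
```

```bash
python3 look.py f motor=.494,-.305,.014 jar=.568,.303 bottle=.494,.312 can=.419,.321;python3 go.py .4185,.3205,.19,83; python3 - <<'E'
import cv2
a=cv2.imread("pics/scene_f.png"); cv2.imwrite("pics/f_crop.png",cv2.resize(a[130:230,60:200],None,fx=4,fy=4))
E
```

```text
motor [ 0.4908 -0.3073] [array([ 0.493 , -0.3072]), array([ 0.4898, -0.3068])]
   top [ 0.4929 -0.306   0.0512] 0.06138512335786572 85
   top [ 0.5029 -0.309   0.286 ] 0.2927362005643343 60
jar [0.5658 0.303 ] [array([0.5683, 0.3025]), array([0.5652, 0.3028])]
   top [0.5658 0.3018 0.0987] 0.10243491533588 419
   top [0.5684 0.3018 0.0991] 0.1021331724226906 425
bottle [0.4912 0.311 ] [array([0.4929, 0.3104]), array([0.4905, 0.3109])]
   top [0.492  0.3087 0.1115] 0.11507124469997032 126
   top [0.4941 0.309  0.1113] 0.1154858217103768 122
can [0.4144 0.3204] [array([0.4167, 0.3198]), array([0.4137, 0.3204])]
   top [0.4162 0.3185 0.1124] 0.12128937335218248 135
   top [0.4181 0.3182 0.1126] 0.12145514014390302 108
travel [ 6.8  19.89 -0.19] mm 631.0 rot [-0.03 -0.04 -0.63] t 24.9
```

View pics/f_crop.png

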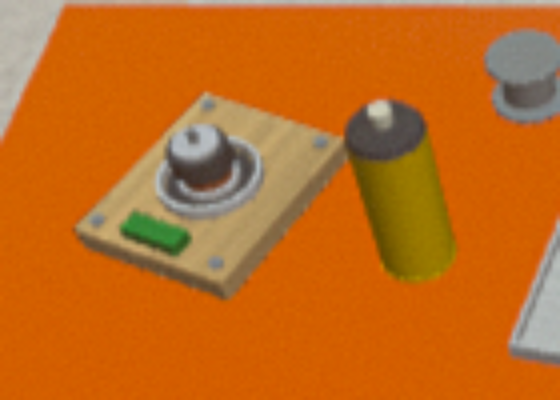

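The motor stands upright on the cup floor, with its base at crop (212,185) inside the ring at (210,177), about 2 mm off centre. Next I'll return the containers, can first.

>>> move_arm([
  {"travel": [0.2, 0.6, 0], "rot": [0, 0, 0], "fingers": 1},
  {"travel": [0.6, 1.7, 0], "rot": [0, 0, 0], "fingers": 1},
  {"travel": [1, 3, 0], "rot": [0, 0, 0], "fingers": 1},
  {"travel": [1.5, 4.5, 0], "rot": [0, 0, 0], "fingers": 1},
  {"travel": [2, 6, 0], "rot": [0, 0, 0], "fingers": 1},
  {"travel": [2.6, 7.5, 0], "rot": [0, 0, -0.1], "fingers": 1},
  {"travel": [3.1, 9, 0], "rot": [0, 0, -0.2], "fingers": 1},
  {"travel": [3.6, 10.5, 0], "rot": [0, 0, -0.3], "fingers": 1},
  {"travel": [4.1, 12, 0], "rot": [0, 0, -0.4], "fingers": 1},
  {"travel": [4.6, 13.5, 0], "rot": [0, 0, -0.5], "fingers": 1},
  {"travel": [5.1, 15, 0], "rot": [0, 0, -0.6], "fingers": 1},
  {"travel": [5.6, 16.5, 0], "rot": [0, 0, -0.63], "fingers": 1},
  {"travel": [6.1, 17.9, 0], "rot": [0, 0, -0.63], "fingers": 1},
  {"travel": [6.5, 19, 0], "rot": [0, 0, -0.63], "fingers": 1},
  {"travel": [6.7, 19.6, 0], "rot": [0, 0, -0.63], "fingers": 1},
  {"travel": [6.8, 19.89, 0], "rot": [0, 0, -0.63], "fingers": 1},
  {"travel": [6.8, 19.89, 0], "rot": [0, 0, -0.63], "fingers": 1},
  {"travel": [6.8, 19.89, 0], "rot": [0, 0, -0.63], "fingers": 1},
])

```text
clock: 26.65
tcp_pos: [0.4186, 0.319, 0.1838]
tcp_rot: [-0.192, -3.129, 0.009]
ft_force: [-0.8, -0.6, 0.2]
width: 0.0851
finger_force: 0.0
```

```bash
python3 go.py .4185,.3205,.069,83
```

```text
travel [-0.01  0.07  3.83] mm 115.0 rot [-0.04 -0.04 -0.  ] t 26.6
```

>>> move_arm([
  {"travel": [0, 0.05, 0.8], "rot": [0, 0, 0], "fingers": 1},
  {"travel": [0, 0.05, 1.8], "rot": [0, 0, 0], "fingers": 1},
  {"travel": [0, 0.05, 2.8], "rot": [0, 0, 0], "fingers": 1},
  {"travel": [0, 0.05, 3.5], "rot": [0, 0, 0], "fingers": 0.9},
  {"travel": [0, 0.05, 3.8], "rot": [0, 0, 0], "fingers": 0.8},
  {"travel": [0, 0.05, 3.8], "rot": [0, 0, 0], "fingers": 0.65},
  {"travel": [0, 0.05, 3.8], "rot": [0, 0, 0], "fingers": 0.6},
  {"travel": [0, 0.05, 3.8], "rot": [0, 0, 0], "fingers": 0.55},
  {"travel": [0, 0.05, 3.8], "rot": [0, 0, 0], "fingers": 0.5},
  {"travel": [0, 0.05, 3.8], "rot": [0, 0, 0], "fingers": 0.45},
  {"travel": [0, 0.05, 3.8], "rot": [0, 0, 0], "fingers": 0.3},
  {"travel": [0, 0.05, 3.8], "rot": [0, 0, 0], "fingers": 0.3},
  {"travel": [0, 0.05, 3.8], "rot": [0, 0, 0], "fingers": 0.3},
], squeeze=40)

```text
clock: 27.95
tcp_pos: [0.4194, 0.3211, 0.072]
tcp_rot: [-0.191, -3.133, 0.006]
ft_force: [-0.1, -2.9, 5.9]
width: 0.0411
finger_force: 39.6
```

```bash
python3 go.py .5197,-.0478,.13,-12
```

```text
travel [ -4.81 -11.81  -1.89] mm 387.0 rot [-0.04  0.01 11.88] t 27.9
```

>>> move_arm([
  {"travel": [0, 0, -0.5], "rot": [0, 0, 0], "fingers": 0.3},
  {"travel": [0, 0, -1.2], "rot": [0, 0, 0], "fingers": 0.3},
  {"travel": [-0.1, -0.2, -1.8], "rot": [0, 0, 0.4], "fingers": 0.3},
  {"travel": [-0.3, -0.8, -2], "rot": [0, 0, 1.2], "fingers": 0.3},
  {"travel": [-0.7, -1.7, -2], "rot": [0, 0, 2.2], "fingers": 0.3},
  {"travel": [-1.1, -2.7, -2], "rot": [0, 0, 3.2], "fingers": 0.3},
  {"travel": [-1.6, -3.8, -2], "rot": [0, 0, 4.2], "fingers": 0.3},
  {"travel": [-2, -4.9, -2], "rot": [0, 0, 5.2], "fingers": 0.3},
  {"travel": [-2.5, -6.1, -2], "rot": [0, 0, 6.2], "fingers": 0.3},
  {"travel": [-3, -7.3, -2], "rot": [0, 0, 7.2], "fingers": 0.3},
  {"travel": [-3.4, -8.4, -2], "rot": [0, 0, 8.2], "fingers": 0.3},
  {"travel": [-3.9, -9.5, -2], "rot": [0, 0, 9.2], "fingers": 0.3},
  {"travel": [-4.3, -10.4, -2], "rot": [0, 0, 10.1], "fingers": 0.3},
  {"travel": [-4.6, -11.2, -2], "rot": [0, 0, 11], "fingers": 0.3},
  {"travel": [-4.75, -11.65, -2], "rot": [0, 0, 11.6], "fingers": 0.3},
  {"travel": [-4.81, -11.81, -2], "rot": [0, 0, 11.88], "fingers": 0.3},
  {"travel": [-4.81, -11.81, -2], "rot": [0, 0, 11.88], "fingers": 0.3},
  {"travel": [-4.81, -11.81, -2], "rot": [0, 0, 11.88], "fingers": 0.3},
])

```text
clock: 29.75
tcp_pos: [0.5188, -0.0475, 0.1316]
tcp_rot: [-2.44, -1.977, 0.01]
ft_force: [0.1, 0.3, -2.8]
width: 0.0412
finger_force: 40.7
```

```bash
python3 go.py .5197,-.0478,.072,-12
```

```text
travel [0.01 0.04 1.99] mm 60.0 rot [-0.03  0.03  0.  ] t 29.8
```

>>> move_arm([
  {"travel": [0, 0.03, 0.7], "rot": [0, 0, 0], "fingers": 0.3},
  {"travel": [0, 0.03, 1.3], "rot": [0, 0, 0], "fingers": 0.3},
  {"travel": [0, 0.03, 1.75], "rot": [0, 0, 0], "fingers": 0.3},
  {"travel": [0, 0.03, 1.95], "rot": [0, 0, 0], "fingers": 0.3},
  {"travel": [0, 0.03, 2], "rot": [0, 0, 0], "fingers": 0.3},
  {"travel": [0, 0.03, 2], "rot": [0, 0, 0], "fingers": 0.3},
])

```text
clock: 30.35
tcp_pos: [0.5192, -0.0475, 0.072]
tcp_rot: [-2.44, -1.978, 0.01]
ft_force: [-0.6, -0.3, -1.9]
width: 0.0413
finger_force: 40.6
```

>>> move_arm([
  {"travel": [0, 0, 0], "rot": [0, 0, 0], "fingers": 0.5},
  {"travel": [0, 0, 0], "rot": [0, 0, 0], "fingers": 0.6},
  {"travel": [0, 0, 0], "rot": [0, 0, 0], "fingers": 0.75},
  {"travel": [0, 0, 0], "rot": [0, 0, 0], "fingers": 0.9},
  {"travel": [0, 0, -0.3], "rot": [0, 0, 0], "fingers": 1},
  {"travel": [0, 0, -1.2], "rot": [0, 0, 0], "fingers": 1},
  {"travel": [0, 0, -2.2], "rot": [0, 0, 0], "fingers": 1},
  {"travel": [0, 0, -3.2], "rot": [0, 0, 0], "fingers": 1},
  {"travel": [0, 0, -3.3], "rot": [0, 0, 0], "fingers": 1},
])

```text
clock: 31.25
tcp_pos: [0.5228, -0.0484, 0.175]
tcp_rot: [2.438, 1.973, -0.003]
ft_force: [1.0, 0.3, 0.1]
width: 0.0851
finger_force: 0.0
```

```bash
python3 look.py g can=.5175,-.047; python3 go.py .4945,.3115,.17,83
```

```text
can [ 0.5159 -0.0454] [array([ 0.5159, -0.0454])]
   top [ 0.504  -0.0426  0.6443] 0.6482028681892095 631
   top [ 0.5332 -0.0544  0.3261] 0.32629547128032066 2
travel [11.54 -3.36  0.01] mm 361.0 rot [ -0.04   0.02 -11.88] t 31.4
```

>>> move_arm([
  {"travel": [1.2, -0.3, 0], "rot": [0, 0, -1], "fingers": 1},
  {"travel": [2.6, -0.7, 0], "rot": [0, 0, -2], "fingers": 1},
  {"travel": [4, -1.2, 0], "rot": [0, 0, -3], "fingers": 1},
  {"travel": [5.4, -1.6, 0], "rot": [0, 0, -4], "fingers": 1},
  {"travel": [6.8, -2, 0], "rot": [0, 0, -5], "fingers": 1},
  {"travel": [8.2, -2.4, 0], "rot": [0, 0, -6], "fingers": 1},
  {"travel": [9.5, -2.8, 0], "rot": [0, 0, -7], "fingers": 1},
  {"travel": [10.6, -3.1, 0], "rot": [0, 0, -8], "fingers": 1},
  {"travel": [11.3, -3.3, 0], "rot": [0, 0, -9], "fingers": 1},
  {"travel": [11.54, -3.36, 0], "rot": [0, 0, -10], "fingers": 1},
  {"travel": [11.54, -3.36, 0], "rot": [0, 0, -11], "fingers": 1},
  {"travel": [11.54, -3.36, 0], "rot": [0, 0, -11.88], "fingers": 1},
  {"travel": [11.54, -3.36, 0], "rot": [0, 0, -11.88], "fingers": 1},
  {"travel": [11.54, -3.36, 0], "rot": [0, 0, -11.88], "fingers": 1},
])

```text
clock: 32.75
tcp_pos: [0.493, 0.3114, 0.1684]
tcp_rot: [-0.195, -3.129, 0.008]
ft_force: [0.3, -0.4, 0.7]
width: 0.0852
finger_force: 0.0
```

```bash
python3 go.py .4945,.3115,.0675,83
```

```text
travel [-0.07  0.03  3.36] mm 101.0 rot [-0.04 -0.04 -0.02] t 32.8
```

>>> move_arm([
  {"travel": [-0.05, 0.03, 0.8], "rot": [0, 0, 0], "fingers": 1},
  {"travel": [-0.05, 0.03, 1.8], "rot": [0, 0, 0], "fingers": 1},
  {"travel": [-0.05, 0.03, 2.8], "rot": [0, 0, 0], "fingers": 1},
  {"travel": [-0.05, 0.03, 3.3], "rot": [0, 0, 0], "fingers": 0.8},
  {"travel": [-0.05, 0.03, 3.36], "rot": [0, 0, 0], "fingers": 0.6},
  {"travel": [-0.05, 0.03, 3.36], "rot": [0, 0, 0], "fingers": 0.55},
  {"travel": [-0.05, 0.03, 3.36], "rot": [0, 0, 0], "fingers": 0.5},
  {"travel": [-0.05, 0.03, 3.36], "rot": [0, 0, 0], "fingers": 0.45},
  {"travel": [-0.05, 0.03, 3.36], "rot": [0, 0, 0], "fingers": 0.4},
  {"travel": [-0.05, 0.03, 3.36], "rot": [0, 0, 0], "fingers": 0.2},
  {"travel": [-0.05, 0.03, 3.36], "rot": [0, 0, 0], "fingers": 0.2},
  {"travel": [-0.05, 0.03, 3.36], "rot": [0, 0, 0], "fingers": 0.2},
], squeeze=35)

```text
clock: 33.95
tcp_pos: [0.4956, 0.3123, 0.0699]
tcp_rot: [-0.191, -3.133, 0.005]
ft_force: [0.3, -0.9, 6.5]
width: 0.0351
finger_force: 34.7
```

```bash
python3 go.py .534,.021,.13,-12
```

```text
travel [-2.45 -9.49 -1.98] mm 300.0 rot [-0.03  0.01 11.88] t 34.0
```

>>> move_arm([
  {"travel": [0, 0, -0.5], "rot": [0, 0, 0], "fingers": 0.2},
  {"travel": [0, 0, -1.2], "rot": [0, 0, 0], "fingers": 0.2},
  {"travel": [0, -0.2, -1.8], "rot": [0, 0, 0.4], "fingers": 0.2},
  {"travel": [-0.2, -0.8, -2], "rot": [0, 0, 1.2], "fingers": 0.2},
  {"travel": [-0.4, -1.6, -2], "rot": [0, 0, 2.2], "fingers": 0.2},
  {"travel": [-0.6, -2.4, -2], "rot": [0, 0, 3.2], "fingers": 0.2},
  {"travel": [-0.8, -3.3, -2], "rot": [0, 0, 4.2], "fingers": 0.2},
  {"travel": [-1.1, -4.2, -2], "rot": [0, 0, 5.2], "fingers": 0.2},
  {"travel": [-1.3, -5.1, -2], "rot": [0, 0, 6.2], "fingers": 0.2},
  {"travel": [-1.5, -6, -2], "rot": [0, 0, 7.2], "fingers": 0.2},
  {"travel": [-1.8, -6.9, -2], "rot": [0, 0, 8.2], "fingers": 0.2},
  {"travel": [-2, -7.7, -2], "rot": [0, 0, 9.2], "fingers": 0.2},
  {"travel": [-2.2, -8.5, -2], "rot": [0, 0, 10.1], "fingers": 0.2},
  {"travel": [-2.35, -9.1, -2], "rot": [0, 0, 11], "fingers": 0.2},
  {"travel": [-2.4, -9.4, -2], "rot": [0, 0, 11.6], "fingers": 0.2},
  {"travel": [-2.45, -9.49, -2], "rot": [0, 0, 11.88], "fingers": 0.2},
  {"travel": [-2.45, -9.49, -2], "rot": [0, 0, 11.88], "fingers": 0.2},
  {"travel": [-2.45, -9.49, -2], "rot": [0, 0, 11.88], "fingers": 0.2},
])

```text
clock: 35.75
tcp_pos: [0.5333, 0.021, 0.1294]
tcp_rot: [-2.44, -1.977, 0.01]
ft_force: [-0.3, -0.1, -1.5]
width: 0.0349
finger_force: 35.0
```

```bash
python3 go.py .534,.021,.07,-12
```

```text
travel [0.01 0.03 1.98] mm 59.0 rot [-0.03  0.03  0.  ] t 35.8
```

>>> move_arm([
  {"travel": [0, 0.03, 0.7], "rot": [0, 0, 0], "fingers": 0.2},
  {"travel": [0, 0.03, 1.3], "rot": [0, 0, 0], "fingers": 0.2},
  {"travel": [0, 0.03, 1.75], "rot": [0, 0, 0], "fingers": 0.2},
  {"travel": [0, 0.03, 1.95], "rot": [0, 0, 0], "fingers": 0.2},
  {"travel": [0, 0.03, 2], "rot": [0, 0, 0], "fingers": 0.2},
  {"travel": [0, 0.03, 2], "rot": [0, 0, 0], "fingers": 0.2},
])

```text
clock: 36.35
tcp_pos: [0.5336, 0.0208, 0.0699]
tcp_rot: [-2.44, -1.977, 0.01]
ft_force: [0.7, -0.1, -1.9]
width: 0.0349
finger_force: 34.9
```

>>> move_arm([
  {"travel": [0, 0, 0], "rot": [0, 0, 0], "fingers": 0.45},
  {"travel": [0, 0, 0], "rot": [0, 0, 0], "fingers": 0.55},
  {"travel": [0, 0, 0], "rot": [0, 0, 0], "fingers": 0.7},
  {"travel": [0, 0, 0], "rot": [0, 0, 0], "fingers": 0.9},
  {"travel": [0, 0, -0.3], "rot": [0, 0, 0], "fingers": 1},
  {"travel": [0, 0, -1.2], "rot": [0, 0, 0], "fingers": 1},
  {"travel": [0, 0, -2.2], "rot": [0, 0, 0], "fingers": 1},
  {"travel": [0, 0, -3.2], "rot": [0, 0, 0], "fingers": 1},
  {"travel": [0, 0, -3.3], "rot": [0, 0, 0], "fingers": 1},
])

```text
clock: 37.25
tcp_pos: [0.5372, 0.0205, 0.1729]
tcp_rot: [2.438, 1.974, -0.002]
ft_force: [-0.3, 0.8, -0.1]
width: 0.0851
finger_force: 0.0
```

```bash
python3 look.py h can=.5175,-.047 bottle=.532,.022; python3 go.py .5685,.303,.17,83
```

```text
can [ 0.5162 -0.0454] [array([ 0.5195, -0.0459]), array([ 0.5159, -0.0455])]
   top [ 0.5199 -0.0286  0.6112] 0.6172325733722814 195
   top [ 0.5203 -0.0454  0.1125] 0.12100956789492379 140
bottle [0.5304 0.0227] [array([0.5304, 0.0227])]
   top [0.5192 0.0239 0.6418] 0.6446046191475037 360
   top [0.5317 0.0358 0.2626] 0.2688569838398523 15
travel [ 9.44 -0.88 -0.05] mm 284.0 rot [ -0.03   0.01 -11.88] t 37.4
```

>>> move_arm([
  {"travel": [1, -0.1, 0], "rot": [0, 0, -1], "fingers": 1},
  {"travel": [2.1, -0.2, 0], "rot": [0, 0, -2], "fingers": 1},
  {"travel": [3.3, -0.3, 0], "rot": [0, 0, -3], "fingers": 1},
  {"travel": [4.5, -0.4, 0], "rot": [0, 0, -4], "fingers": 1},
  {"travel": [5.7, -0.5, 0], "rot": [0, 0, -5], "fingers": 1},
  {"travel": [6.9, -0.6, 0], "rot": [0, 0, -6], "fingers": 1},
  {"travel": [8, -0.7, 0], "rot": [0, 0, -7], "fingers": 1},
  {"travel": [8.9, -0.8, 0], "rot": [0, 0, -8], "fingers": 1},
  {"travel": [9.3, -0.88, 0], "rot": [0, 0, -9], "fingers": 1},
  {"travel": [9.44, -0.88, 0], "rot": [0, 0, -10], "fingers": 1},
  {"travel": [9.44, -0.88, 0], "rot": [0, 0, -11], "fingers": 1},
  {"travel": [9.44, -0.88, 0], "rot": [0, 0, -11.88], "fingers": 1},
  {"travel": [9.44, -0.88, 0], "rot": [0, 0, -11.88], "fingers": 1},
  {"travel": [9.44, -0.88, 0], "rot": [0, 0, -11.88], "fingers": 1},
])

```text
clock: 38.75
tcp_pos: [0.567, 0.3029, 0.1661]
tcp_rot: [-0.195, -3.129, 0.007]
ft_force: [0.1, 0.2, 0.0]
width: 0.0851
finger_force: 0.0
```

```bash
python3 go.py .5685,.303,.067,83
```

```text
travel [-0.07  0.03  3.3 ] mm 99.0 rot [-0.04 -0.05 -0.02] t 38.8
```

>>> move_arm([
  {"travel": [-0.05, 0.02, 0.8], "rot": [0, 0, 0], "fingers": 1},
  {"travel": [-0.05, 0.02, 1.8], "rot": [0, 0, 0], "fingers": 1},
  {"travel": [-0.05, 0.02, 2.7], "rot": [0, 0, 0], "fingers": 1},
  {"travel": [-0.05, 0.02, 3.2], "rot": [0, 0, 0], "fingers": 1},
  {"travel": [-0.05, 0.02, 3.3], "rot": [0, 0, 0], "fingers": 0.8},
  {"travel": [-0.05, 0.02, 3.3], "rot": [0, 0, 0], "fingers": 0.7},
  {"travel": [-0.05, 0.02, 3.3], "rot": [0, 0, 0], "fingers": 0.65},
  {"travel": [-0.05, 0.02, 3.3], "rot": [0, 0, 0], "fingers": 0.6},
  {"travel": [-0.05, 0.02, 3.3], "rot": [0, 0, 0], "fingers": 0.4},
  {"travel": [-0.05, 0.02, 3.3], "rot": [0, 0, 0], "fingers": 0.4},
  {"travel": [-0.05, 0.02, 3.3], "rot": [0, 0, 0], "fingers": 0.4},
  {"travel": [-0.05, 0.02, 3.3], "rot": [0, 0, 0], "fingers": 0.4},
], squeeze=40)

```text
clock: 39.95
tcp_pos: [0.5698, 0.3035, 0.0699]
tcp_rot: [-0.192, -3.134, 0.005]
ft_force: [-1.1, -1.8, 5.8]
width: 0.0512
finger_force: 41.1
```

```bash
python3 go.py .5477,.0885,.13,-12
```

```text
travel [-0.14 -7.21 -1.98] mm 224.0 rot [-0.03  0.01 11.88] t 40.0
```

>>> move_arm([
  {"travel": [0, 0, -0.5], "rot": [0, 0, 0], "fingers": 0.4},
  {"travel": [0, 0, -1.2], "rot": [0, 0, 0], "fingers": 0.4},
  {"travel": [0, -0.2, -1.8], "rot": [0, 0, 0.4], "fingers": 0.4},
  {"travel": [0, -0.7, -2], "rot": [0, 0, 1.2], "fingers": 0.4},
  {"travel": [0, -1.3, -2], "rot": [0, 0, 2.2], "fingers": 0.4},
  {"travel": [0, -1.9, -2], "rot": [0, 0, 3.2], "fingers": 0.4},
  {"travel": [-0.05, -2.5, -2], "rot": [0, 0, 4.2], "fingers": 0.4},
  {"travel": [-0.05, -3.2, -2], "rot": [0, 0, 5.2], "fingers": 0.4},
  {"travel": [-0.1, -3.9, -2], "rot": [0, 0, 6.2], "fingers": 0.4},
  {"travel": [-0.1, -4.6, -2], "rot": [0, 0, 7.2], "fingers": 0.4},
  {"travel": [-0.1, -5.3, -2], "rot": [0, 0, 8.2], "fingers": 0.4},
  {"travel": [-0.1, -5.9, -2], "rot": [0, 0, 9.2], "fingers": 0.4},
  {"travel": [-0.14, -6.5, -2], "rot": [0, 0, 10.1], "fingers": 0.4},
  {"travel": [-0.14, -6.9, -2], "rot": [0, 0, 11], "fingers": 0.4},
  {"travel": [-0.14, -7.1, -2], "rot": [0, 0, 11.6], "fingers": 0.4},
  {"travel": [-0.14, -7.21, -2], "rot": [0, 0, 11.88], "fingers": 0.4},
  {"travel": [-0.14, -7.21, -2], "rot": [0, 0, 11.88], "fingers": 0.4},
  {"travel": [-0.14, -7.21, -2], "rot": [0, 0, 11.88], "fingers": 0.4},
])

```text
clock: 41.75
tcp_pos: [0.5469, 0.0884, 0.1296]
tcp_rot: [-2.441, -1.977, 0.009]
ft_force: [-0.3, 0.1, -2.0]
width: 0.0509
finger_force: 42.3
```

```bash
python3 go.py .548,.0885,.07,-12
```

```text
travel [0.02 0.04 1.99] mm 60.0 rot [-0.03  0.03  0.  ] t 41.8
```

>>> move_arm([
  {"travel": [0, 0.03, 0.7], "rot": [0, 0, 0], "fingers": 0.4},
  {"travel": [0, 0.03, 1.3], "rot": [0, 0, 0], "fingers": 0.4},
  {"travel": [0, 0.03, 1.75], "rot": [0, 0, 0], "fingers": 0.4},
  {"travel": [0, 0.03, 1.95], "rot": [0, 0, 0], "fingers": 0.4},
  {"travel": [0, 0.03, 2], "rot": [0, 0, 0], "fingers": 0.4},
  {"travel": [0, 0.03, 2], "rot": [0, 0, 0], "fingers": 0.4},
])

```text
clock: 42.35
tcp_pos: [0.547, 0.0883, 0.0699]
tcp_rot: [-2.44, -1.977, 0.01]
ft_force: [-0.3, 0.2, -1.5]
width: 0.0511
finger_force: 42.4
```

>>> move_arm([
  {"travel": [0, 0, 0], "rot": [0, 0, 0], "fingers": 0.65},
  {"travel": [0, 0, 0], "rot": [0, 0, 0], "fingers": 0.75},
  {"travel": [0, 0, 0], "rot": [0, 0, 0], "fingers": 0.85},
  {"travel": [0, 0, 0], "rot": [0, 0, 0], "fingers": 1},
  {"travel": [0, 0, -0.4], "rot": [0, 0, 0], "fingers": 1},
  {"travel": [0, 0, -1.4], "rot": [0, 0, 0], "fingers": 1},
  {"travel": [0, 0, -2.6], "rot": [0, 0, 0], "fingers": 1},
  {"travel": [0, 0, -3.6], "rot": [0, 0, 0], "fingers": 1},
  {"travel": [1, 0, -4], "rot": [0, 0, 0], "fingers": 1},
  {"travel": [2.2, 0, -4], "rot": [0, 0, 0], "fingers": 1},
  {"travel": [3.5, 0, -4], "rot": [0, 0, 0], "fingers": 1},
  {"travel": [4.8, 0, -4], "rot": [0, 0, 0], "fingers": 1},
  {"travel": [6, 0, -4], "rot": [0, 0, 0], "fingers": 1},
  {"travel": [7, 0, -4], "rot": [0, 0, 0], "fingers": 1},
  {"travel": [7.5, 0, -4], "rot": [0, 0, 0], "fingers": 1},
  {"travel": [7.5, 0, -4], "rot": [0, 0, 0], "fingers": 1},
  {"travel": [7.5, 0, -4], "rot": [0, 0, 0], "fingers": 1},
])

```text
clock: 44.05
tcp_pos: [0.5947, 0.3081, 0.1885]
tcp_rot: [2.442, 1.977, -0.01]
ft_force: [0.1, -0.6, -0.6]
width: 0.0852
finger_force: 0.0
```

```bash
python3 look.py i can=.5175,-.047 bottle=.532,.022 jar=.546,.0885 motor=.494,-.305,.014
```

```text
can [ 0.5163 -0.0455] [array([ 0.5195, -0.046 ]), array([ 0.5159, -0.0454])]
   top [ 0.5182 -0.0456  0.1127] 0.12141183346157547 112
   top [ 0.5199 -0.0446  0.1134] 0.12183478634740719 111
bottle [0.531  0.0228] [array([0.5332, 0.0222]), array([0.5306, 0.0228])]
   top [0.5322 0.022  0.1119] 0.11553970850233519 116
   top [0.5341 0.0228 0.1115] 0.11515457066780144 128
jar [0.5438 0.0896] [array([0.547 , 0.0889]), array([0.5433, 0.0893])]
   top [0.5446 0.0888 0.0989] 0.1032313916688018 418
   top [0.5463 0.0895 0.0992] 0.10245214432508509 404
motor [ 0.4914 -0.3075] [array([ 0.4938, -0.3074]), array([ 0.4899, -0.3067])]
   top [ 0.4918 -0.3067  0.0518] 0.06177506731778426 74
   top [ 0.4928 -0.3057  0.0518] 0.06084432817582497 96
```

View pics/scene_i.png

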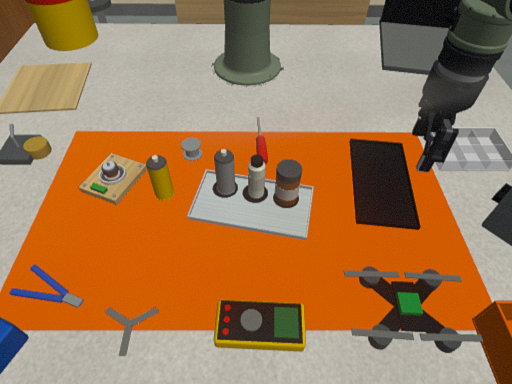

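The can (224,172), bottle (257,178) and jar (288,184) are upright on their own pads, within about 2.5 mm of where they started. The motor is upright in the cup at (112,172), and the arm is clear.

```bash
python3 -c "
from workcell import *
print(finish_job())"
```

```text
the job is handed in; nothing more can be done
None
```

I handed the job in at about 44 s: the motor stands upright in the cup and all three containers are back upright on their own pads, within about 2.5 mm of their starts by camera; the verdict itself was not shown.

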